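# Sort column parts into their trays at the chromatography bench

### The job

Tidy the chromatography bench: lay both steel columns flat on the floor of the oblong tray, put both blue screw caps flat, side by side, on the floor of the square tray, and stand the amber vial upright on the floor of the round dish. Set each thing down rather than dropping it, and leave the solvent bottle standing where it is.

Things in the scene. Friction and masses are not known exactly. Their poses are not given: they have to be found in the camera images.
- long_column_mid (a point): The long chromatography column. Bare steel tube, 12 mm in diameter, with a six-sided nut (16 mm across flats, 15 mm long) at each end; 110 mm long over all, lying on one flat of its nuts, so it does not roll. This point is its centre, half-way along, 8 mm above what it lies on; x runs along the tube, z up. Both ends are alike. About 120 g.
- short_column_mid (a point): The short guard column. Bare steel tube, 12 mm in diameter, with a six-sided nut (16 mm across flats, 15 mm long) at each end; 75 mm long over all, lying on one flat of its nuts, so it does not roll. This point is its centre, half-way along, 8 mm above what it lies on; x runs along the tube, z up. Both ends are alike. About 80 g.
- large_cap_mid (a point): The large cap. Ribbed blue plastic bottle screw cap, 52 mm in diameter and 26 mm high, closed top upwards. This point is on its axis, half-way up; z is up. Solid enough to grip by its sides. About 30 g.
- small_cap_mid (a point): The small cap. Ribbed blue plastic bottle screw cap, 38 mm in diameter and 24 mm high, closed top upwards. This point is on its axis, half-way up; z is up. Solid enough to grip by its sides. About 20 g.
- vial_mid (a point): Amber glass sample vial with an aluminium crimp cap, standing upright: 62 mm high, body 26 mm in diameter up to 46 mm, then a shoulder to the 21 mm cap. This point is on its axis, half-way up (31 mm); z is up. About 45 g.
- oblong_tray: Fixed grey plastic tray, oblong: 170 mm along its x by 108 mm along its y outside, walls 4 mm thick and 14 mm high over all, floor 4 mm thick. Origin at the centre of its underside, on the bench; z up. Place for both columns.
- square_tray: Fixed grey plastic tray, square: 140 mm by 140 mm outside, walls 4 mm thick and 14 mm high over all, floor 4 mm thick. Origin at the centre of its underside, on the bench; x and y run along its sides, z up. Place for both caps.
- round_dish: Fixed grey plastic dish, round: 116 mm in diameter outside, wall 4 mm thick and 14 mm high over all, flat floor 4 mm thick. Origin at the centre of its underside, on the bench; z up. Place for the vial.
- solvent_bottle: A bystander: glass bottle with a blue cap, 60 mm in diameter and 110 mm high, standing on the bench at the right. Origin at the centre of its underside; z up.
Things that resemble listed ones, but are neither listed nor needed, are in the scene too. Leave any purple look-alike of the part that bears vial_mid alone.

How it is judged (in metres and radians):
At the end, for the whole second after the job is handed in: Both columns lie level (4 degrees) on the floor of the oblong tray, neither on the other; both caps lie flat (6 degrees) on the floor of the square tray, within 5 mm of resting height; the vial stands upright (6 degrees) on the floor of the round dish; all released and at rest (x of long_column_mid in the frame of oblong_tray between -0.07 and 0.07 m and y of long_column_mid in the frame of oblong_tray between -0.048 and 0.048 m and z of each of long_column_mid, short_column_mid in the frame of oblong_tray below 0.017 m and angle between long_column_mid's own x axis and vertical between 1.49 and 1.65 rad and x of short_column_mid in the frame of oblong_tray between -0.07 and 0.07 m and y of short_column_mid in the frame of oblong_tray between -0.048 and 0.048 m and angle between short_column_mid's own x axis and vertical between 1.49 and 1.65 rad and x of large_cap_mid in the frame of square_tray between -0.052 and 0.052 m and y of large_cap_mid in the frame of square_tray between -0.052 and 0.052 m and z of large_cap_mid in the frame of square_tray below 0.022 m and angle between each of large_cap_mid, small_cap_mid, vial_mid's own z axis and vertical below 0.12 rad and x of small_cap_mid in the frame of square_tray between -0.052 and 0.052 m and y of small_cap_mid in the frame of square_tray between -0.052 and 0.052 m and z of small_cap_mid in the frame of square_tray below 0.021 m and horizontal distance between vial_mid and round_dish below 0.045 m and z of vial_mid in the frame of round_dish below 0.041 m and linear speed of each of long_column, short_column, large_cap, small_cap, vial below 0.02 m/s); the robot touches nothing.
It fails at once if a thing is dropped: it moves faster than 0.8 m/s (a free fall of over 30 mm) with no finger touching it ((linear speed of long_column above 0.8 m/s and contact force between long_column and the fingers below 0.1 N) or (linear speed of short_column above 0.8 m/s and contact force between short_column and the fingers below 0.1 N) or (linear speed of large_cap above 0.8 m/s and contact force between large_cap and the fingers below 0.1 N) or (linear speed of small_cap above 0.8 m/s and contact force between small_cap and the fingers below 0.1 N) or (linear speed of vial above 0.8 m/s and contact force between vial and the fingers below 0.1 N)).
It fails at once if the solvent bottle is shifted by more than 30 mm or tipped (distance of solvent_bottle from where it was at the start of the episode above 0.03 m or angle between solvent_bottle's own z axis and vertical above 0.3 rad).
It also fails if it takes over 120 s, if anything falls off the work surface, if the arm or the gripper's body presses on something with over 40 N, if the wrist force passes 120 N, or if a joint passes its speed limit or range.

### The arm

A 6-joint arm with a two-finger parallel gripper is mounted at the origin on the work surface. World frame = base frame: x ahead of the robot, y to its left, z up, the work surface at z = 0. Lengths are in m, angles in degrees, forces in N, time in s.
With the tool pointing down it reaches from about 0.25 to 0.725 m from the base axis. Payload 9.7 kg.
Tool frame: the origin (TCP) lies at the very end of the fingers, on their centre line; the grasp point (between the pads) lies 19 mm behind it; x points along the fingers, y is the direction in which the jaws open and shut, and the axes are right-handed (so a half turn about x gives the same grasp; the last joint's range is limited). The gripper opens to 85 mm and grips with 20 to 120 N. Pads are 22 mm wide; open, the fingers measure 114 mm over their backs; the gripper's body (76 mm by 85 mm) begins 54 mm behind the grasp point. The pads swing forward as they close: fully open they stand 13 mm farther back than shut.
Start: joints at [69.156, 4.979, 10.078, 95.1, 0, 90], TCP at [0.196, 0.514, 0.231] pointing down, gripper open.
Joint ranges: [-179.16, 179.16], [-48.56, 103.87], [-65.8, 70.77], [-126.05, 130.52], [-82.76, 87.17], [-180, 180]. Speed limits (degrees/s): [127.2, 127.2, 147.25, 180, 180, 180].

### API

Orientations are given as [roll, pitch, yaw] about the fixed x, y, z axes, in that order (R = Rz(yaw) Ry(pitch) Rx(roll)).
In Python, from workcell import get_obs, cams, bot gives the robot as it stands.
- The arm moves only by the tool apply_moves, never from a script. Its argument "rows" is a list that holds one entry, the list of rows, each a list of 7 numbers: the shift along the tool's x, y, z in mm, then the turn, a rotation vector about the tool's x, y, z in rad, then the opening, from 0 (shut) to 1 (fully open). A call has 1 to 20 rows; each row is the pose to reach, as a shift and turn from the pose measured when the call began, along the tool's axes at that moment; what a row does not reach only later rows make up. A row lasts 1/10 s, in which the tool goes at most 50 mm and 8.59 degrees, less where a joint would pass 70% of its speed; a pose out of reach is approached as far as the arm can. A call with a gripper value outside its range is refused whole. The fingers move at their own pace and stop on an object; "newtons" is the grip in N (left out, the last holds). Time passes only in rows, so rows that repeat a pose let the fingers close. It gives the time, the measured TCP pose, the force and the opening at its end, in the units of the state.
- get_obs(): the state, without advancing time (a new reading comes with each control period).
- cams.camera(name): name is "side" or "top" or "wrist"; returns a dict with "pixels" (400x640x3 uint8, red, green, blue), "range_z" (400x640 float32, m along the optical axis (not along the pixel's ray), 0 where there is no reading), "fx", "fy", "cx", "cy" (pixels), "D" ([k1, k2, p1, p2, k3] as OpenCV has them; the pictures are not rectified), "eye" and "attitude" of the camera in the world. Camera axes: x right, y up, looking along -z (the intrinsics and any distortion apply to the point x, -y, -z); pixel columns grow to the right and rows downward; lengths in m; the calibration is good to about 2 mm. A picture is of the moment at which its call begins.
- bot.job_done(): hands the job in, once; it reports no verdict.
Trained networks look in a picture, given as the dict that the camera call returned (one of the last four; its "shot" number tells which), for a name from the list of things; names that differ only in an ending like _2 or _b are one class to them, and where a whole thing is asked for, a point or a joint stands for the part that bears it (a point fixed in the world has none). Each returns a list of dicts, best first, with "confidence" (0 to 1); they miss things now and then, are a little off and sometimes report something else, mostly with a low value. They report only what shows in the picture. A call takes as long as a camera call. They do not tell look-alikes from the thing itself.
- cams.find_in(label, picture): "at" ([x, y, z] in m, in world coordinates, good to about 4 mm: the middle of the surface that is visible of it).
The state is a dict: "time": time; "q": joint angles; "qd": joint speeds; "joint_efforts": joint torques, N m; "ee_pos": TCP position; "tcp_rot": TCP orientation; "wrist_force": force on the tool from outside, world axes, zero at the start; "torque": the same for the moment, N m; "opening": finger opening in m.
Only numpy, scipy, OpenCV 4.12 (cv2) and the standard library are available. Lean on these libraries where they do the work, as an engineer would, in place of code of your own. Each camera call takes 0.05 s, during which the arm holds its last target.

## Working session

There is one attempt and no reset: what is moved stays moved. The work goes in short steps, Python scripts to look and compute and a tool call to move; the robot and the scene stay as the last step left them, time stands still between calls to the robot, and variables do not carry over. Pictures are saved under pics/ and viewed, and the job is handed in when it is done.

Besides the shell and the picture viewer there is one more tool, called by a JSON object that holds its "fn" and its "kwargs". apply_moves: Moves the arm, as the interface text tells. Its arguments: {"type":"object","properties":{"rows":{"type":"array"},"newtons":{"type":"number"}},"required":["rows"]}

```bash
ls; mkdir -p pics; python3 - <<'E'
from workcell import get_obs,cams,bot
import cv2,json
o=get_obs();print(o)
for n in ["top","side","wrist"]:
    p=cams.camera(n);cv2.imwrite(f"pics/a_{n}.png",p["pixels"][:,:,::-1])
    print(n,{k:v for k,v in p.items() if k not in("pixels","range_z")})
    for l in ["long_column_mid","short_column_mid","large_cap_mid","small_cap_mid","vial_mid","oblong_tray","square_tray","round_dish","solvent_bottle"]:
        if n!="wrist": print(l,[([round(float(x),3) for x in r["at"]],round(r["confidence"],2)) for r in cams.find_in(l,p)])
E
```

```text
pics
{'time': 0.0, 'q': array([6.91554041e+01, 5.01180403e+00, 1.00376569e+01, 9.51002529e+01,
       9.52939002e-04, 8.99997206e+01]), 'qd': array([ 0.04023728, -0.12434055, -0.00307394, -0.02702321,  0.00527948,
        0.05893857]), 'joint_efforts': array([-8.55877388e-04, -5.20388174e+01,  4.64807010e+01,  1.60359970e-02,
       -4.17131707e-05,  2.09641456e-05]), 'ee_pos': array([0.19562827, 0.51380336, 0.230605  ]), 'tcp_rot': array([ -90.73410165,   89.92559391, -111.57841871]), 'wrist_force': array([ 0.01384326, -0.83838535,  0.25101289]), 'torque': array([-0.03585238, -0.02610185, -0.02521515]), 'opening': 0.08545453623238762}
top {'fx': 361.8551975846383, 'fy': 361.8551975846383, 'cx': 319.3206974932951, 'cy': 194.9871863197376, 'D': array([0.00934188, 0.        , 0.        , 0.        , 0.        ]), 'eye': array([0.46953044, 0.00143152, 0.94592001]), 'attitude': array([  4.89576542,  -0.42215469, -90.78334086]), 'shot': 1}
long_column_mid [([0.622, -0.164, 0.013], 0.49)]
short_column_mid [([0.628, 0.193, 0.012], 0.47), ([0.43, -0.157, 0.061], 0.39), ([0.433, 0.159, 0.024]
[... 851 characters left out ...]
, 0.67), ([0.455, -0.353, 0.005], 0.37)]
vial_mid [([0.425, -0.163, 0.043], 0.78), ([0.625, 0.194, 0.014], 0.56), ([0.4, -0.097, 0.048], 0.51), ([0.619, -0.171, 0.015], 0.3)]
oblong_tray [([0.658, -0.013, 0.006], 0.65)]
square_tray [([0.458, -0.35, 0.004], 0.61), ([0.625, 0.19, 0.015], 0.51)]
round_dish [([0.494, 0.38, 0.005], 0.79)]
solvent_bottle [([0.634, -0.315, 0.065], 0.89)]
wrist {'fx': 280.4547510369574, 'fy': 280.4547510369574, 'cx': 319.2818303610862, 'cy': 204.03769835788665, 'D': array([0.01676685, 0.        , 0.        , 0.        , 0.        ]), 'eye': array([0.13140865, 0.53791738, 0.37445954]), 'attitude': array([-1.56200559e+01,  1.24525916e-02,  6.90820445e+01]), 'shot': 3}
```

View pics/a_top.png

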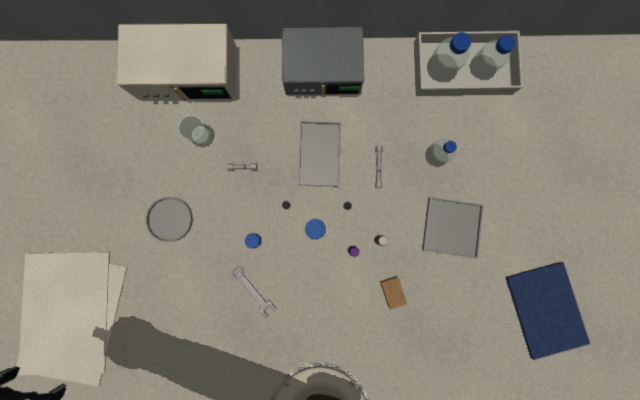

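View pics/a_side.png

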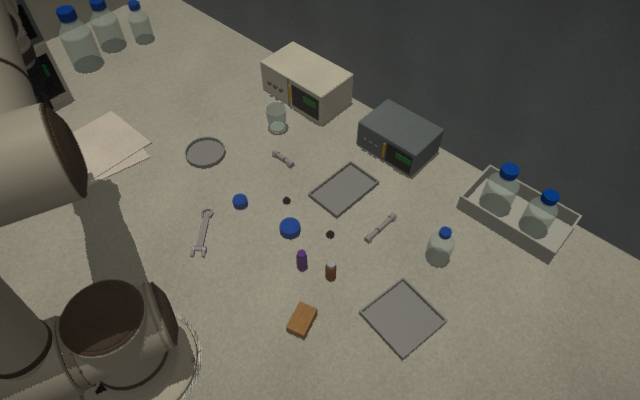

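The top view shows these things, with their pixels:
- **Columns:** short at (242,167), long at (379,166).
- **Caps:** large at (315,229), small at (253,241).
- **Vials:** amber with a pale cap at (381,240), purple look-alike at (354,251).
- **Trays and dish:** oblong tray (320,154), square tray (453,227), dish (170,219).
- **Other:** solvent bottle (444,151), black plugs at (286,205) and (348,206).

What could be confused with each target:
- **Vial:** amber (381,240) or purple (354,251). I choose amber.
- **Columns:** the wrench at (254,292) is not one.
- **Caps:** bottle caps at (450,147), (461,42) and (507,43), and the black plugs. None of these are loose blue caps.

Next is a close crop and the measurements.

```bash
cat > h.py <<'E'
import numpy as np,cv2
from scipy.spatial.transform import Rotation as R
from workcell import get_obs,cams,bot
def Rm(a): return R.from_euler('xyz',a,degrees=True).as_matrix()
def K(p): return np.array([[p["fx"],0,p["cx"]],[0,p["fy"],p["cy"]],[0,0,1.]])
def cloud(p):
    h,w=p["range_z"].shape
    u,v=np.meshgrid(np.arange(w),np.arange(h))
    n=cv2.undistortPoints(np.stack([u,v],-1).reshape(-1,1,2).astype(float),K(p),np.array(p["D"])).reshape(h,w,2)
    z=p["range_z"]
    c=np.stack([n[...,0]*z,-n[...,1]*z,-z],-1)
    W=c@Rm(p["attitude"]).T+np.array(p["eye"]); W[z<=0]=np.nan
    return W
def ray(p,uv,zw):
    n=cv2.undistortPoints(np.array(uv,float).reshape(-1,1,2),K(p),np.array(p["D"])).reshape(-1,2)
    d=np.c_[n[:,0],-n[:,1],-np.ones(len(n))]@Rm(p["attitude"]).T
    e=np.array(p["eye"]); return e+d*((zw-e[2])/d[:,2])[:,None]
def proj(p,X):
    c=(np.atleast_2d(X)-p["eye"])@Rm(p["attitude"])
    c=c*[1,-1,-1]
    return cv2.projectPoints(c.reshape(-1,1,3),np.zeros(3),np.zeros(3),K(p),np.array(p["D"]))[0].reshape(-1,2)
def shot(n,f,crop=None,s=1):
    p=cams.camera(n);im=p["pixels"][:,:,::-1]
    if crop: im=im[crop[1]:crop[3],crop[0]:crop[2]]
    if s!=1: im=cv2.resize(im,None,fx=s,fy=s,interpolation=cv2.INTER_CUBIC)
    cv2.imwrite("pics/"+f,im);return p
def tcp(o=None):
    o=o or get_obs(); return np.array(o["ee_pos"]),Rm(o["tcp_rot"])
def rel(pos,yawy,o=None,tilt=None):
    """shift(mm)/rotvec for target tcp pos, tool down, tool y axis along yaw yawy (deg) mod 180 nearest"""
    P,M=tcp(o); best=None
    for a in(yawy,yawy+180):
        y=np.array([np.cos(np.radians(a)),np.sin(np.radians(a)),0]);x=np.array([0,0,-1.]);T=np.stack([x,y,np.cross(x,y)],1)
        rv=R.from_matrix(M.T@T).as_rotvec()
        if best is None or np.linalg.norm(rv)<np.linalg.norm(best):best=rv
    return np.round(M.T@(np.array(pos)-P)*1000,1),np.round(best,3)
E
python3 - <<'E'
from h import *
p=shot("top","b_crop.png",(220,130,420,280),4)
W=cloud(p)
def stat(n,b,zmin):
    w=W[b[1]:b[3],b[0]:b[2]].reshape(-1,3); w=w[~np.isnan(w[:,0])]
    g=np.median(w[w[:,2]<0.006][:,2]) if (w[:,2]<0.006).any() else None
    s=w[w[:,2]>zmin]; c=s[:,:2].mean(0); mm=(s.min(0)+s.max(0))/2
    e,v=np.linalg.eigh(np.cov(s[:,:2].T)); a=v[:,1]
    pr=(s[:,:2]-s[:,:2].mean(0))@v
    print(n,len(s),"mean",c.round(4),"mid",mm.round(4),"ang",np.degrees(np.arctan2(a[1],a[0])).round(1),"ext",np.ptp(pr,axis=0).round(4),"zmax",np.percentile(s[:,2],90).round(4),"ground",g)
stat("short",(225,155,262,180),.006)
stat("long",(368,140,390,194),.006)
stat("large",(300,214,332,246),.018)
stat("small",(240,230,266,252),.016)
stat("vial",(370,230,392,250),.03)
stat("purple",(343,240,366,262),.03)
stat("blk1",(278,198,294,212),.006)
stat("blk2",(340,198,356,212),.006)
stat("otray",(294,116,347,192),.010)
stat("sqtray",(418,192,488,262),.010)
stat("dish",(142,192,196,246),.010)
stat("bottle",(430,135,460,166),.03)
stat("glass",(178,112,214,148),.03)
for n,b in dict(otray=(294,116,347,192),sq=(418,192,488,262),dish=(142,192,196,246)).items():
    w=W[b[1]:b[3],b[0]:b[2]]; m=(w[...,2]>.010).astype(np.uint8)
    pts=w[m>0][:,:2].astype(np.float32)
    print(n,cv2.minAreaRect(pts), cv2.minEnclosingCircle(pts))
E
```

```text
short 174 mean [0.6274 0.1943] mid [0.6278 0.1945 0.0146] ang 89.3 ext [0.0161 0.0752] zmax 0.0176 ground 0.001040598221088318
long 207 mean [ 0.6244 -0.1618] mid [ 0.6277 -0.1695  0.0136] ang 176.8 ext [0.0299 0.1167] zmax 0.017 ground 0.0006414408619787038
large 334 mean [0.4638 0.0057] mid [0.4645 0.0057 0.0264] ang 131.1 ext [0.0519 0.0524] zmax 0.0293 ground 0.0006708497604783759
small 191 mean [0.4341 0.1644] mid [0.4339 0.1644 0.0234] ang 101.6 ext [0.0378 0.0387] zmax 0.0267 ground 0.0009392986958057792
vial 94 mean [ 0.4322 -0.1559] mid [ 0.4317 -0.1579  0.0484] ang 139.8 ext [0.0216 0.0244] zmax 0.0637 ground 0.0005447919299028103
purple 89 mean [ 0.4065 -0.0877] mid [ 0.4058 -0.0895  0.052 ] ang 120.2 ext [0.0244 0.0251] zmax 0.0643 ground 0.0005219528912812632
blk1 39 mean [0.5267 0.0809] mid [0.5262 0.0803 0.0118] ang 154.9 ext [0.019  0.0208] zmax 0.0156 ground 0.0009585423235206614
blk2 38 mean [ 0.5232 -0.0793] mid [ 0.5241 -0.0795  0.012 ] ang -136.3 ext [0.0206 0.0202] zmax 0.0161 ground 0.0010076836916481091
otray 359 mean [ 0.6621 -0.0077] mid [ 0.6611 -0.0077  0.
[... 435 characters left out ...]
x 0.1104 ground 0.0004148956057759001
glass 442 mean [0.7178 0.3088] mid [0.7149 0.3058 0.0546] ang 50.0 ext [0.0622 0.0631] zmax 0.0765 ground 0.0013936810577827585
otray ((0.6614736914634705, -0.007560350000858307), (0.10806798189878464, 0.17045681178569794), 87.31499481201172) ((0.6614254117012024, -0.008023867383599281), 0.09908511489629745)
sq ((0.4621138572692871, -0.34961771965026855), (0.1422933042049408, 0.14244788885116577), 80.85237121582031) ((0.4629353880882263, -0.34913909435272217), 0.09895942360162735)
dish ((0.4926801323890686, 0.3817627429962158), (0.11698545515537262, 0.11647070199251175), 16.13729476928711) ((0.49259719252586365, 0.38191258907318115), 0.05972251296043396)
```

View pics/b_crop.png

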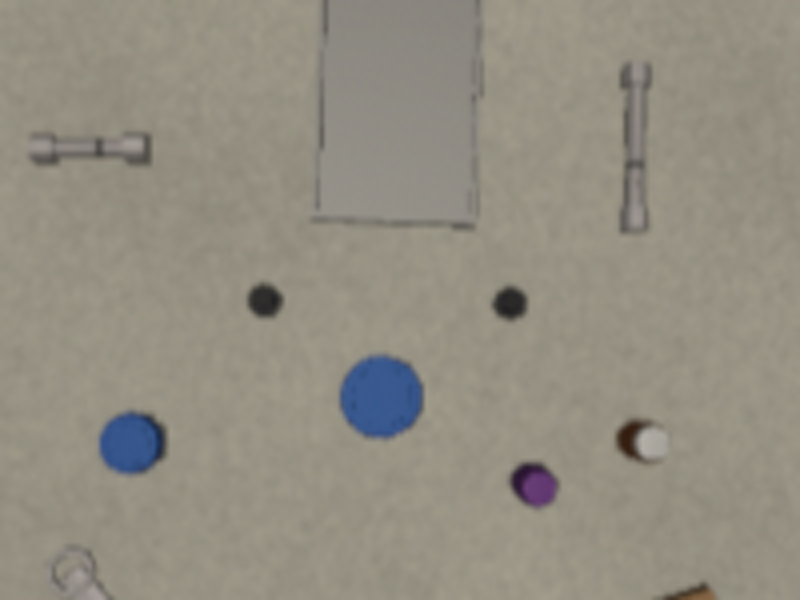

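The crop confirms the amber vial, with its pale crimp cap, at crop pixel (645,440). The purple one is at (535,485) and has no pale cap. I now refine the poses and check the finger geometry in the wrist picture.

```bash
python3 - <<'E'
from h import *
P,M=tcp(); print("tooly",M[:,1].round(3),"toolz",M[:,2].round(3))
p=shot("wrist","c_wrist.png")
pt=cams.camera("top");ps=cams.camera("side")
Wt=cloud(pt);Ws=cloud(ps)
def sel(W,lo,hi):
    w=W.reshape(-1,3); return w[np.all((w>lo)&(w<hi),axis=1)]
for nm,W in(("top",Wt),("side",Ws)):
    for n,lo,hi in(("short",(.58,.13,.008),(.68,.26,.03)),("long",(.55,-.21,.008),(.70,-.13,.03)),("large",(.42,-.04,.02),(.51,.05,.04)),("small",(.40,.13,.018),(.47,.2,.04)),("vialtop",(.39,-.2,.058),(.47,-.12,.08)),("vial",(.39,-.2,.02),(.47,-.12,.08))):
        s=sel(W,lo,hi)
        if len(s)<5: print(nm,n,"few");continue
        r=cv2.minAreaRect(s[:,:2].astype(np.float32));c=cv2.minEnclosingCircle(s[:,:2].astype(np.float32))
        print(nm,n,len(s),"mean",s.mean(0).round(4),"rect",np.round(r[0],4),np.round(r[1],4),round(r[2],1),"circ",np.round(c[0],4),round(c[1],4))
E
```

```text
tooly [0.356 0.935 0.   ] toolz [ 0.935 -0.356 -0.   ]
top short 173 mean [0.6274 0.1944 0.0142] rect [0.628  0.1946] [0.0752 0.0164] 89.4 circ [0.6287 0.1944] 0.0381
top long 205 mean [ 0.6246 -0.1617  0.0143] rect [ 0.6245 -0.1619] [0.0166 0.109 ] 86.5 circ [ 0.6246 -0.1601] 0.0549
top large 334 mean [0.4638 0.0056 0.0268] rect [0.4645 0.0057] [0.0508 0.0507] 89.2 circ [0.4638 0.0057] 0.0267
top small 185 mean [0.4343 0.1647 0.0248] rect [0.434  0.1654] [0.0359 0.0353] 89.8 circ [0.4341 0.1652] 0.0198
top vialtop 59 mean [ 0.4313 -0.1583  0.0624] rect [ 0.431 -0.158] [0.0187 0.0192] 44.8 circ [ 0.4314 -0.1585] 0.0103
top vial 100 mean [ 0.4321 -0.1553  0.0544] rect [ 0.4316 -0.1577] [0.0233 0.0223] 89.8 circ [ 0.4314 -0.1583] 0.0128
side short 114 mean [0.628  0.1923 0.0145] rect [0.6372 0.1925] [0.0762 0.0438] 80.9 circ [0.6397 0.1942] 0.0412
side long 207 mean [ 0.6208 -0.1652  0.0146] rect [ 0.6244 -0.1667] [0.114 0.056] 16.0 circ [ 0.6248 -0.1741] 0.0592
side large 290 mean [0.4625 0.0032 0.0272] rect [0.4647 0.0046] [0.0536 0.0485] 44.5 circ [0.4647 0.0048] 0.0276
side small 147 mean [0.4359 0.1622 0.0246] rect [0.4358 0.1639] [0.0371 0.0383] 3.9 circ [0.437  0.1642] 0.0201
side vialtop 59 mean [ 0.433  -0.1602  0.0631] rect [ 0.4333 -0.1598] [0.0219 0.0162] 41.3 circ [ 0.434  -0.1605] 0.0113
side vial 164 mean [ 0.4293 -0.163   0.0486] rect [ 0.4321 -0.1616] [0.0222 0.0241] 65.5 circ [ 0.4316 -0.1601] 0.0133
```

View pics/c_wrist.png

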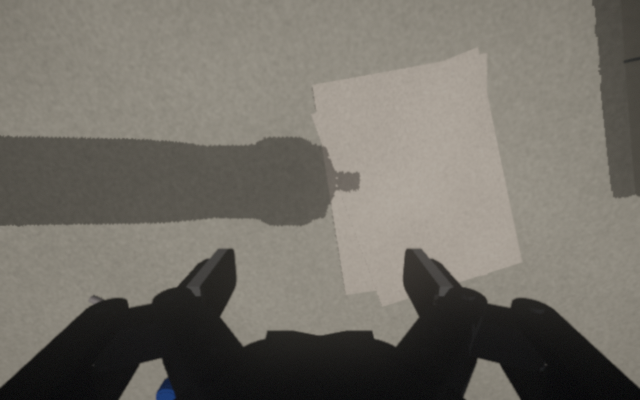

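The wrist picture shows both fingertips, at (235,250) and (405,250), over bare bench. I check their height against the TCP, since the TCP could refer to the shut position.

```bash
python3 - <<'E'
from h import *
p=cams.camera("wrist");W=cloud(p)
P,M=tcp()
for b in((205,245,240,300),(400,245,436,300)):
    w=(W[b[1]:b[3],b[0]:b[2]].reshape(-1,3)-P)@M
    s=w[(w[:,0]>-.08)&(w[:,0]<.1)&(abs(w[:,1])<.08)]
    print(np.percentile(s,[1,50,99],axis=0).round(4),s[s[:,0].argmax()].round(4))
print(rel((.435,.1645,.12),90),rel((.435,.1645,.12),0))
E
```

```text
[[-0.0501 -0.0501 -0.0119]
 [-0.0312 -0.0435 -0.0067]
 [-0.0147 -0.0428  0.0097]] [-0.0123 -0.0437  0.0022]
[[-0.0512  0.0415 -0.0119]
 [-0.032   0.0421 -0.007 ]
 [-0.0147  0.0522  0.0097]] [-0.0134  0.0425  0.0057]
(array([ 111.3, -241.5,  348. ]), array([-0.364, -0.   , -0.   ])) (array([ 111.3, -241.5,  348. ]), array([ 1.207, -0.   , -0.   ]))
```

The open tips stand 13 mm behind the TCP, so the TCP is the shut-finger position and closing will not push below it. First is the small cap, which goes into the square tray.

```bash
python3 - <<'E'
from h import *
print(rel((.435,.1645,.08),81))
E
```

```text
(array([ 151.3, -241.5,  348. ]), array([-0.207, -0.   , -0.   ]))
```

{"fn": "apply_moves", "kwargs": {"rows": [[[151, -241.5, 348, -0.207, 0, 0, 1], [151, -241.5, 348, -0.207, 0, 0, 1], [151, -241.5, 348, -0.207, 0, 0, 1], [151, -241.5, 348, -0.207, 0, 0, 1], [151, -241.5, 348, -0.207, 0, 0, 1], [151, -241.5, 348, -0.207, 0, 0, 1], [151, -241.5, 348, -0.207, 0, 0, 1], [151, -241.5, 348, -0.207, 0, 0, 1], [151, -241.5, 348, -0.207, 0, 0, 1], [151, -241.5, 348, -0.207, 0, 0, 1], [151, -241.5, 348, -0.207, 0, 0, 1], [151, -241.5, 348, -0.207, 0, 0, 1]]], "newtons": 40}}

```text
time: 2.5
ee_pos: [0.4349, 0.1651, 0.0808]
tcp_rot: [51.9, 90.0, 42.9]
wrist_force: [0.3, -0.0, 0.1]
opening: 0.0858
```

```bash
python3 - <<'E'
from h import *
o=get_obs();print(o["time"],o["q"].round(1),o["ee_pos"])
p=shot("wrist","d_wrist.png")
W=cloud(p).reshape(-1,3)
s=W[np.all((W>(.40,.13,.018))&(W<(.47,.2,.04)),axis=1)]
c=cv2.minEnclosingCircle(s[:,:2].astype(np.float32));print(len(s),s.mean(0),c)
print(rel((.435,.1645,.004),81))
E
```

```text
2.5 [ 20.8  -6.9 -18.3  78.6   0.   29.7] [0.43489563 0.16514908 0.08079549]
1946 [0.43329221 0.16454965 0.02451787] ((0.4346637725830078, 0.1642722636461258), 0.019691552966833115)
(array([76.9, -1. ,  0.3]), array([ 0.002,  0.001, -0.001]))
```

View pics/d_wrist.png

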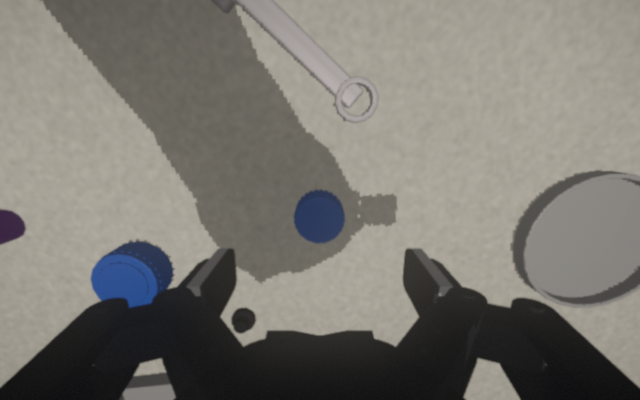

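The small cap sits centred between the fingers at (320,217). I descend and grip it.

{"fn": "apply_moves", "kwargs": {"rows": [[[40, -0.8, 0, 0, 0, 0, 1], [60, -0.8, 0, 0, 0, 0, 1], [77, -0.8, 0, 0, 0, 0, 1], [77, -0.8, 0, 0, 0, 0, 1], [77, -0.8, 0, 0, 0, 0, 0], [77, -0.8, 0, 0, 0, 0, 0], [77, -0.8, 0, 0, 0, 0, 0], [77, -0.8, 0, 0, 0, 0, 0], [77, -0.8, 0, 0, 0, 0, 0], [77, -0.8, 0, 0, 0, 0, 0], [40, -0.8, 0, 0, 0, 0, 0], [0, 0, 0, 0, 0, 0, 0], [-30, 0, 0, 0, 0, 0, 0], [-30, 0, 0, 0, 0, 0, 0]]], "newtons": 40}}

```text
time: 3.95
ee_pos: [0.4369, 0.1662, 0.1159]
tcp_rot: [31.4, 89.5, 22.4]
wrist_force: [-0.4, 0.0, -1.0]
opening: 0.0365
```

```bash
python3 - <<'E'
from h import *
p=shot("side","e_side.png",(180,130,340,250),4)
print(rel((.495,-.3545,.11),81)); print(rel((.495,-.3545,.03),81))
E
```

```text
(array([   2.6, -505. ,  138.8]), array([ 0.002,  0.005, -0.003]))
(array([  82.6, -505.3,  138.4]), array([ 0.002,  0.005, -0.003]))
```

View pics/e_side.png

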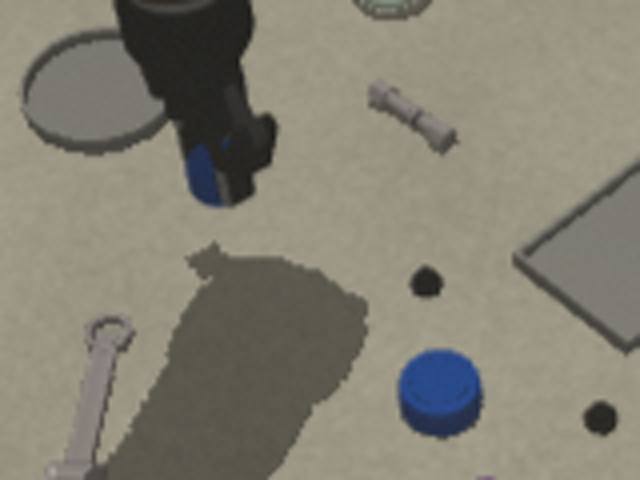

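The small cap is held, at crop (208,178) with the opening at 36.5 mm. I carry it to the square tray.

{"fn": "apply_moves", "kwargs": {"rows": [[[2.6, -40, 10, 0, 0.005, -0.003, 0], [2.6, -80, 20, 0, 0.005, -0.003, 0], [2.6, -125, 34, 0, 0.005, -0.003, 0], [2.6, -170, 46, 0, 0.005, -0.003, 0], [2.6, -215, 59, 0, 0.005, -0.003, 0], [2.6, -260, 71, 0, 0.005, -0.003, 0], [2.6, -305, 84, 0, 0.005, -0.003, 0], [2.6, -350, 96, 0, 0.005, -0.003, 0], [2.6, -395, 108, 0, 0.005, -0.003, 0], [2.6, -435, 120, 0, 0.005, -0.003, 0], [2.6, -470, 130, 0, 0.005, -0.003, 0], [2.6, -495, 136, 0, 0.005, -0.003, 0], [2.6, -505, 139, 0, 0.005, -0.003, 0], [30, -505, 139, 0, 0.005, -0.003, 0], [60, -505, 139, 0, 0.005, -0.003, 0], [83, -505, 138.5, 0, 0.005, -0.003, 0], [83, -505, 138.5, 0, 0.005, -0.003, 0], [83, -505, 138.5, 0, 0.005, -0.003, 0]]]}}

```text
time: 5.8
ee_pos: [0.495, -0.3536, 0.0297]
tcp_rot: [163.2, 89.9, 154.3]
wrist_force: [0.3, 0.7, 1.6]
opening: 0.0365
```

```bash
python3 - <<'E'
from h import *
p=shot("top","f_top.png",(400,170,500,270),6)
p=shot("side","f_side.png",(340,230,460,370),4)
print(rel((.495,-.3545,.009),81))
E
```

```text
(array([22.2, -0.2, -0.9]), array([0.002, 0.001, 0.001]))
```

View pics/f_side.png

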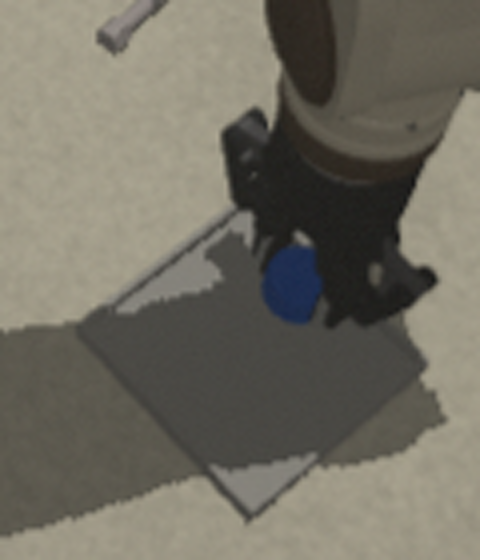

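View pics/f_top.png

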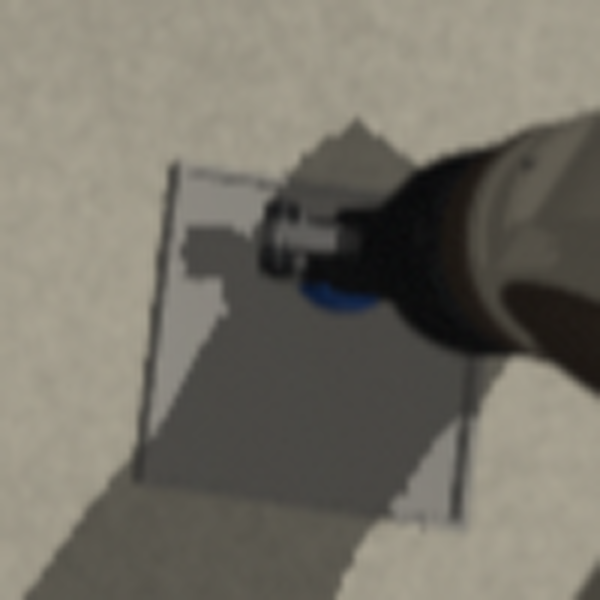

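The cap is over the far half of the tray: side crop (295,285), top crop (340,290). I lower it, release and rise.

{"fn": "apply_moves", "kwargs": {"rows": [[[10, 0, -0.9, 0, 0, 0, 0], [17, 0, -0.9, 0, 0, 0, 0], [21, 0, -0.9, 0, 0, 0, 0], [21.5, 0, -0.9, 0, 0, 0, 0], [21.5, 0, -0.9, 0, 0, 0, 0], [21.5, 0, -0.9, 0, 0, 0, 0.6], [21.5, 0, -0.9, 0, 0, 0, 0.7], [21.5, 0, -0.9, 0, 0, 0, 0.7], [0, 0, -0.9, 0, 0, 0, 0.7], [-30, 0, -0.9, 0, 0, 0, 0.7], [-70, 0, -0.9, 0, 0, 0, 1], [-70, 0, -0.9, 0, 0, 0, 1]]]}}

```text
time: 7.1
ee_pos: [0.4969, -0.3556, 0.1074]
tcp_rot: [-28.1, 89.4, -37.0]
wrist_force: [0.6, -0.6, 0.4]
opening: 0.0847
```

```bash
python3 - <<'E'
from h import *
print(rel((.464,.005,.10),81))
p=shot("wrist","g_wrist.png")
W=cloud(p).reshape(-1,3)
s=W[np.all((W>(.45,-.41,.02))&(W<(.54,-.31,.05)),axis=1)]
print(len(s),s.mean(0),s[:,2].std(),cv2.minEnclosingCircle(s[:,:2].astype(np.float32)))
E
```

```text
(array([  4.9, 351.2, -88.3]), array([0.002, 0.009, 0.005]))
1649 [ 0.49293516 -0.35428955  0.02847942] 0.0016164583945759323 ((0.4946605861186981, -0.3546323776245117), 0.019843829795718193)
```

View pics/g_wrist.png

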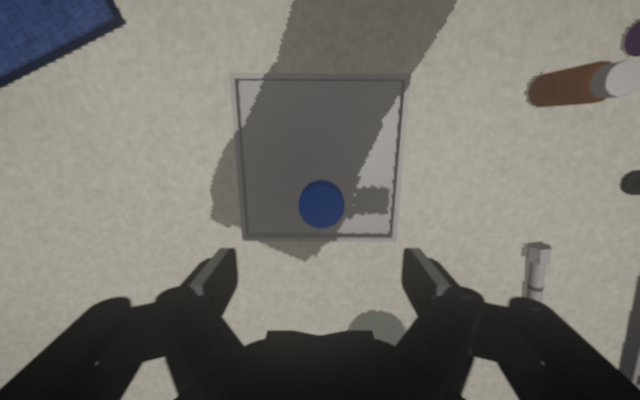

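The small cap lies flat in the tray at wrist pixel (321,204), measured at (0.495,-0.355) with its top at 28.5 mm. Next is the large cap.

{"fn": "apply_moves", "kwargs": {"rows": [[[5, 50, -12, 0, 0.009, 0.005, 1], [5, 100, -25, 0, 0.009, 0.005, 1], [5, 150, -38, 0, 0.009, 0.005, 1], [5, 200, -50, 0, 0.009, 0.005, 1], [5, 250, -63, 0, 0.009, 0.005, 1], [5, 300, -75, 0, 0.009, 0.005, 1], [5, 335, -84, 0, 0.009, 0.005, 1], [5, 351, -88, 0, 0.009, 0.005, 1], [5, 351, -88, 0, 0.009, 0.005, 1], [5, 351, -88, 0, 0.009, 0.005, 1]]]}}

```text
time: 8.15
ee_pos: [0.4634, 0.0051, 0.0972]
tcp_rot: [161.1, 89.8, 152.3]
wrist_force: [0.2, -0.1, -0.1]
opening: 0.0856
```

```bash
python3 - <<'E'
from h import *
p=shot("wrist","h_wrist.png")
W=cloud(p).reshape(-1,3)
s=W[np.all((W>(.42,-.05,.02))&(W<(.51,.06,.05)),axis=1)]
print(len(s),s.mean(0),s[:,2].std(),cv2.minEnclosingCircle(s[:,:2].astype(np.float32)))
print(rel((.464,.005,.005),81))
E
```

```text
3166 [0.46046653 0.00481878 0.02674447] 0.0011347048070252258 ((0.46206215023994446, 0.004567729774862528), 0.026730939745903015)
(array([92.3,  0.3,  0.8]), array([ 0.002, -0.003, -0.001]))
```

View pics/h_wrist.png

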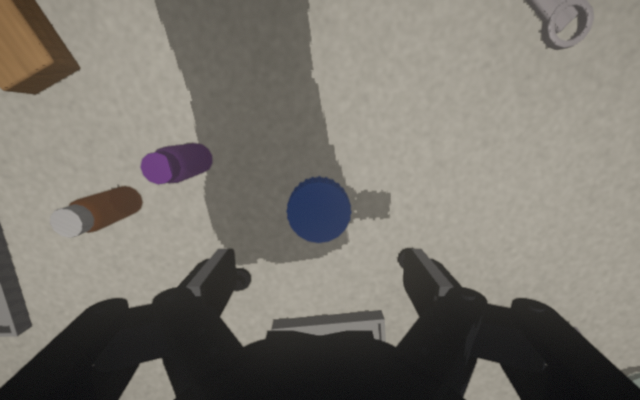

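The large cap is centred at (320,209). Descend and grip.

{"fn": "apply_moves", "kwargs": {"rows": [[[40, 0, 0, 0, 0, 0, 1], [70, 0, 0, 0, 0, 0, 1], [92, 0, 0, 0, 0, 0, 1], [92, 0, 0, 0, 0, 0, 1], [92, 0, 0, 0, 0, 0, 0], [92, 0, 0, 0, 0, 0, 0], [92, 0, 0, 0, 0, 0, 0], [92, 0, 0, 0, 0, 0, 0], [92, 0, 0, 0, 0, 0, 0], [60, 0, 0, 0, 0, 0, 0], [20, 0, 0, 0, 0, 0, 0], [-15, 0, 0, 0, 0, 0, 0], [-15, 0, 0, 0, 0, 0, 0]]]}}

```text
time: 9.5
ee_pos: [0.4662, 0.0046, 0.1182]
tcp_rot: [25.7, 89.7, 16.8]
wrist_force: [-0.2, 0.1, -0.3]
opening: 0.0503
```

```bash
python3 - <<'E'
from h import *
p=shot("side","i_side.png",(230,130,390,250),4)
print(rel((.434,-.345,.13),81)); print(rel((.434,-.345,.035),81))
E
```

```text
(array([ -15.2, -350.2,   23.3]), array([ 0.002,  0.002, -0.002]))
(array([  79.8, -350.4,   23. ]), array([ 0.002,  0.002, -0.002]))
```

View pics/i_side.png

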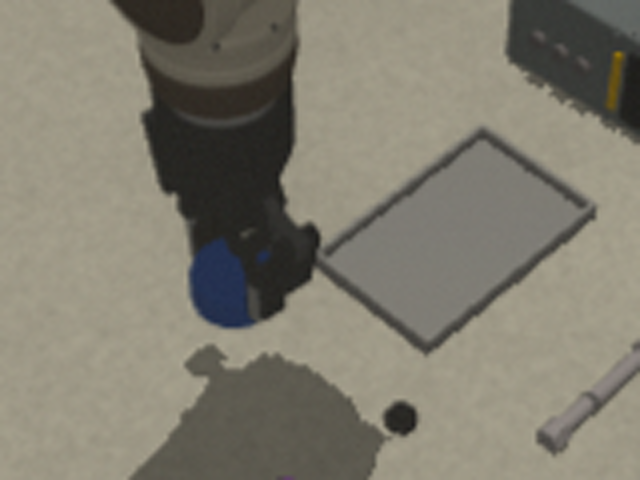

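The large cap is held, at crop (230,285) with the opening at 50.3 mm. I carry it at 130 mm, clear of the 62 mm vial.

{"fn": "apply_moves", "kwargs": {"rows": [[[-15, -35, 2, 0, 0.002, -0.002, 0], [-15, -80, 5, 0, 0.002, -0.002, 0], [-15, -125, 8, 0, 0.002, -0.002, 0], [-15, -170, 11, 0, 0.002, -0.002, 0], [-15, -215, 14, 0, 0.002, -0.002, 0], [-15, -260, 17, 0, 0.002, -0.002, 0], [-15, -300, 20, 0, 0.002, -0.002, 0], [-15, -335, 22, 0, 0.002, -0.002, 0], [-15, -350, 23, 0, 0.002, -0.002, 0], [15, -350, 23, 0, 0.002, -0.002, 0], [50, -350, 23, 0, 0.002, -0.002, 0], [80, -350, 23, 0, 0.002, -0.002, 0], [80, -350, 23, 0, 0.002, -0.002, 0], [80, -350, 23, 0, 0.002, -0.002, 0]]]}}

```text
time: 10.95
ee_pos: [0.4339, -0.344, 0.035]
tcp_rot: [125.2, 89.9, 116.3]
wrist_force: [0.3, -1.5, -0.1]
opening: 0.0505
```

```bash
python3 - <<'E'
from h import *
p=shot("side","j_side.png",(340,230,460,370),4)
print(rel((.434,-.345,.010),81))
E
```

```text
(array([26.2, -0.5, -0.6]), array([0.002, 0.001, 0.   ]))
```

View pics/j_side.png

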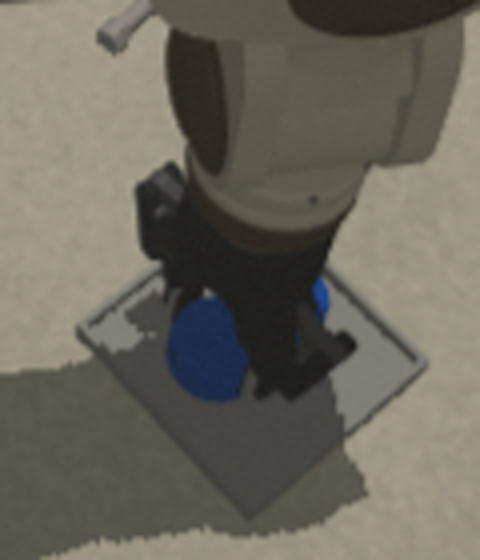

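The large cap (205,350) is clear of the small cap (320,295). Lower, release and rise.

{"fn": "apply_moves", "kwargs": {"rows": [[[12, 0, -0.6, 0, 0, 0, 0], [20, 0, -0.6, 0, 0, 0, 0], [24, 0, -0.6, 0, 0, 0, 0], [25.5, 0, -0.6, 0, 0, 0, 0], [25.5, 0, -0.6, 0, 0, 0, 0], [25.5, 0, -0.6, 0, 0, 0, 0.72], [25.5, 0, -0.6, 0, 0, 0, 0.8], [25.5, 0, -0.6, 0, 0, 0, 0.8], [5, 0, -0.6, 0, 0, 0, 0.8], [-35, 0, -0.6, 0, 0, 0, 0.8], [-75, 0, -0.6, 0, 0, 0, 1], [-105, 0, -0.6, 0, 0, 0, 1], [-105, 0, -0.6, 0, 0, 0, 1]]]}}

```text
time: 12.3
ee_pos: [0.4354, -0.3456, 0.146]
tcp_rot: [-27.6, 89.5, -36.5]
wrist_force: [-0.1, 0.0, 0.3]
opening: 0.0853
```

```bash
python3 - <<'E'
from h import *
print(rel((.432,-.159,.13),41))
p=shot("wrist","k_wrist.png")
W=cloud(p).reshape(-1,3)
for lo,hi in (((.475,-.41,.02),(.54,-.31,.05)),((.39,-.40,.02),(.467,-.29,.05))):
    s=W[np.all((W>lo)&(W<hi),axis=1)]
    print(len(s),s.mean(0),s[:,2].std(),cv2.minEnclosingCircle(s[:,:2].astype(np.float32)))
E
```

```text
(array([ 15. , 184. , -32.2]), array([0.7  , 0.009, 0.001]))
1082 [ 0.49225732 -0.35424477  0.02830519] 0.0019319911268629157 ((0.49440649151802063, -0.3547270596027374), 0.019698159769177437)
2301 [ 0.43037825 -0.34429985  0.03063138] 0.0015213837720464054 ((0.43201392889022827, -0.34450021386146545), 0.026640893891453743)
```

View pics/k_wrist.png

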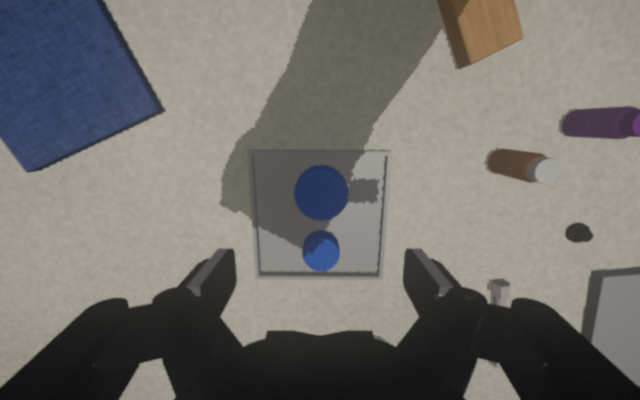

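Both caps lie flat in the tray, large at (321,193) and small at (321,251). Their tops are level at about 30 and 28 mm. Now the amber vial, with jaws turned to stay clear of the purple one.

{"fn": "apply_moves", "kwargs": {"rows": [[[5, 40, -7, 0.14, 0.009, 0, 1], [10, 85, -15, 0.28, 0.009, 0, 1], [15, 130, -23, 0.42, 0.009, 0, 1], [15, 165, -29, 0.56, 0.009, 0, 1], [15, 184, -32, 0.7, 0.009, 0, 1], [15, 184, -32, 0.7, 0.009, 0, 1], [15, 184, -32, 0.7, 0.009, 0, 1], [15, 184, -32, 0.7, 0.009, 0, 1]]]}}

```text
time: 13.15
ee_pos: [0.4315, -0.1591, 0.1272]
tcp_rot: [-148.3, 89.8, 162.8]
wrist_force: [0.5, -0.4, -0.1]
opening: 0.0853
```

```bash
python3 - <<'E'
from h import *
o=get_obs();print(o["q"].round(1))
p=shot("wrist","l_wrist.png")
W=cloud(p).reshape(-1,3)
s=W[np.all((W>(.39,-.2,.056))&(W<(.47,-.12,.07)),axis=1)]
print(len(s),s.mean(0),cv2.minEnclosingCircle(s[:,:2].astype(np.float32)))
print(rel((.432,-.159,.009),41))
E
```

```text
[-20.2  -7.9 -14.1  84.1  -0.   28.6]
562 [ 0.43101769 -0.15971748  0.06233859] ((0.4314488172531128, -0.1604069620370865), 0.01059053186327219)
(array([118.3,   0.8,   0.6]), array([ 0.001, -0.004,  0.002]))
```

View pics/l_wrist.png

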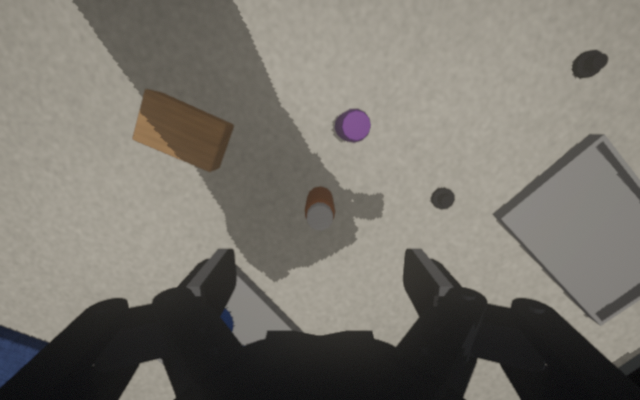

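The amber vial is centred at (320,210), and the purple one (353,125) is off the jaw line. Descend, grip, lift.

{"fn": "apply_moves", "kwargs": {"rows": [[[35, 0, 0, 0, -0.003, 0.002, 1], [70, 0, 0, 0, -0.003, 0.002, 1], [100, 0, 0, 0, -0.003, 0.002, 1], [118, 0.5, 0.5, 0, -0.003, 0.002, 1], [118, 0.5, 0.5, 0, -0.003, 0.002, 1], [118, 0.5, 0.5, 0, -0.003, 0.002, 0], [118, 0.5, 0.5, 0, -0.003, 0.002, 0], [118, 0.5, 0.5, 0, -0.003, 0.002, 0], [118, 0.5, 0.5, 0, -0.003, 0.002, 0], [118, 0.5, 0.5, 0, -0.003, 0.002, 0], [118, 0.5, 0.5, 0, -0.003, 0.002, 0], [118, 0.5, 0.5, 0, -0.003, 0.002, 0], [100, 0.5, 0.5, 0, -0.003, 0.002, 0], [60, 0.5, 0.5, 0, -0.003, 0.002, 0], [20, 0.5, 0.5, 0, -0.003, 0.002, 0], [0, 0.5, 0.5, 0, -0.003, 0.002, 0], [0, 0.5, 0.5, 0, -0.003, 0.002, 0]]]}}

```text
time: 14.9
ee_pos: [0.4336, -0.1598, 0.1305]
tcp_rot: [30.3, 89.7, -18.6]
wrist_force: [-0.3, 1.0, -1.2]
opening: 0.0251
```

```bash
python3 - <<'E'
from h import *
p=shot("side","m_side.png",(260,130,420,290),4)
print(rel((.4925,.3815,.127),41))
print(rel((.4925,.3815,.127),60))
E
```

```text
(array([   1.2,  400.5, -368.6]), array([ 0.002,  0.002, -0.001]))
(array([   1.2,  400.5, -368.6]), array([-0.33 ,  0.002, -0.001]))
```

View pics/m_side.png

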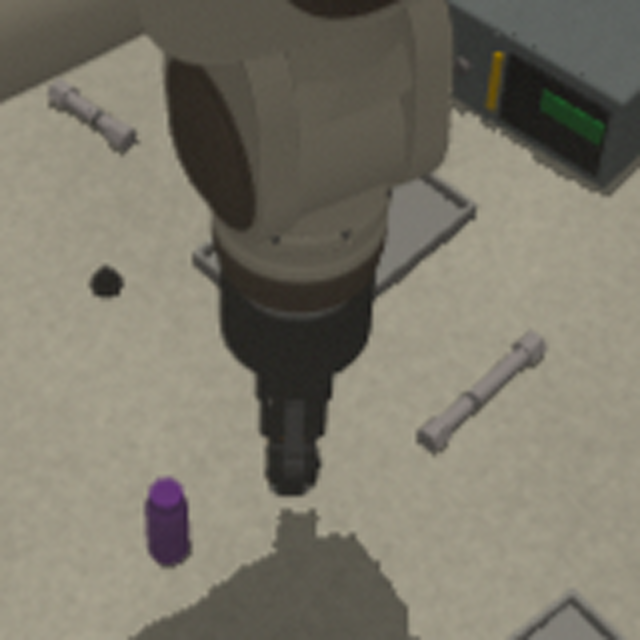

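The vial is held, with the opening at 25.1 mm, and the purple one (168,520) is untouched. I carry it to the dish.

{"fn": "apply_moves", "kwargs": {"rows": [[[1, 20, -18, 0, 0.002, 0, 0], [1, 48, -44, 0, 0.002, 0, 0], [1, 80, -74, 0, 0.002, 0, 0], [1, 112, -103, 0, 0.002, 0, 0], [1, 144, -133, 0, 0.002, 0, 0], [1, 176, -162, 0, 0.002, 0, 0], [1, 208, -191, 0, 0.002, 0, 0], [1, 240, -221, 0, 0.002, 0, 0], [1, 272, -250, 0, 0.002, 0, 0], [1, 304, -280, 0, 0.002, 0, 0], [1, 336, -309, 0, 0.002, 0, 0], [1, 365, -336, 0, 0.002, 0, 0], [1, 388, -357, 0, 0.002, 0, 0], [1, 400, -368, 0, 0.002, 0, 0], [30, 400, -368.5, 0, 0.002, 0, 0], [60, 400, -368.5, 0, 0.002, 0, 0], [90, 400, -368.5, 0, 0.002, 0, 0], [90, 400, -368.5, 0, 0.002, 0, 0], [90, 400, -368.5, 0, 0.002, 0, 0]]]}}

```text
time: 16.85
ee_pos: [0.4917, 0.3805, 0.0373]
tcp_rot: [-111.1, 89.9, -160.0]
wrist_force: [0.4, -0.2, 1.1]
opening: 0.0247
```

```bash
python3 - <<'E'
from h import *
p=shot("side","n_side.png",(150,80,310,220),4)
p=shot("wrist","n_wrist.png")
print(rel((.4925,.3815,.014),41), tcp()[1][:,0])
E
```

```text
(array([25.7, -0.4, -0.3]), array([ 0.001, -0.   , -0.003])) [ 0.00184908  0.00203356 -0.99999622]
```

View pics/n_side.png

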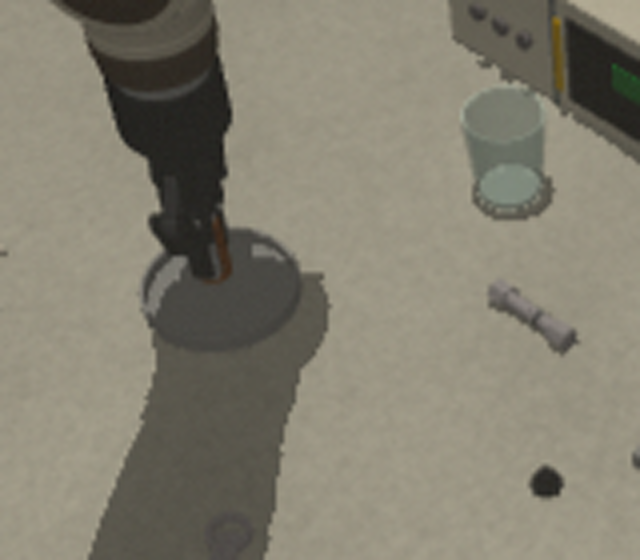

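View pics/n_wrist.png

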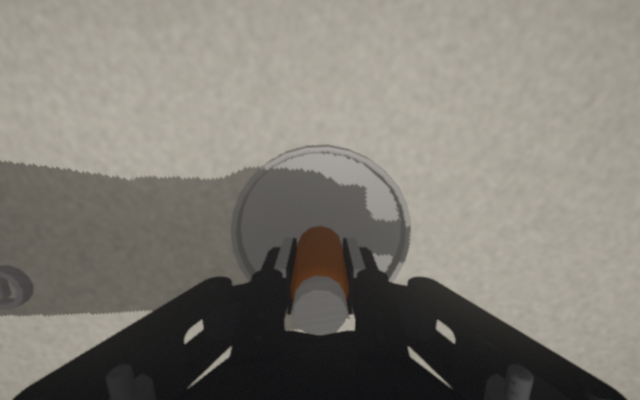

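The vial is upright in the grip: bottom at wrist (320,235), cap at (320,305), well inside the dish. Lower and release.

{"fn": "apply_moves", "kwargs": {"rows": [[[10, 0, 0, 0, 0, 0, 0], [17, 0, 0, 0, 0, 0, 0], [21, 0, 0, 0, 0, 0, 0], [23.5, 0, 0, 0, 0, 0, 0], [23.5, 0, 0, 0, 0, 0, 0], [23.5, 0, 0, 0, 0, 0, 0]]]}}

```text
time: 17.55
ee_pos: [0.493, 0.3815, 0.0162]
tcp_rot: [96.2, 89.8, 47.3]
wrist_force: [-0.1, -0.6, -0.6]
opening: 0.0249
```

{"fn": "apply_moves", "kwargs": {"rows": [[[0, 0, 0, 0, 0, 0, 0.35], [0, 0, 0, 0, 0, 0, 0.42], [0, 0, 0, 0, 0, 0, 0.55], [0, 0, 0, 0, 0, 0, 0.6], [-20, 0, 0, 0, 0, 0, 0.6], [-60, 0, 0, 0, 0, 0, 0.6], [-100, 0, 0, 0, 0, 0, 0.7], [-130, 0, 0, 0, 0, 0, 0.8], [-130, 0, 0, 0, 0, 0, 0.8]]]}}

```text
time: 18.45
ee_pos: [0.4943, 0.3824, 0.1517]
tcp_rot: [89.2, 89.4, 40.3]
wrist_force: [-0.0, 1.8, -0.2]
opening: 0.0685
```

```bash
python3 - <<'E'
from h import *
print(rel((.6275,.194,.13),0))
p=shot("wrist","o_wrist.png")
W=cloud(p).reshape(-1,3)
s=W[np.all((W>(.45,.34,.055))&(W<(.54,.43,.09)),axis=1)]
print(len(s),s.mean(0),s[:,2].std(),cv2.minEnclosingCircle(s[:,:2].astype(np.float32)))
E
```

```text
(array([ 21.4, -23.6, 229.6]), array([ 0.717, -0.004, -0.01 ]))
501 [0.49201384 0.38171425 0.06583177] 0.002440966483347592 ((0.4925054907798767, 0.3809465169906616), 0.010493550449609756)
```

View pics/o_wrist.png

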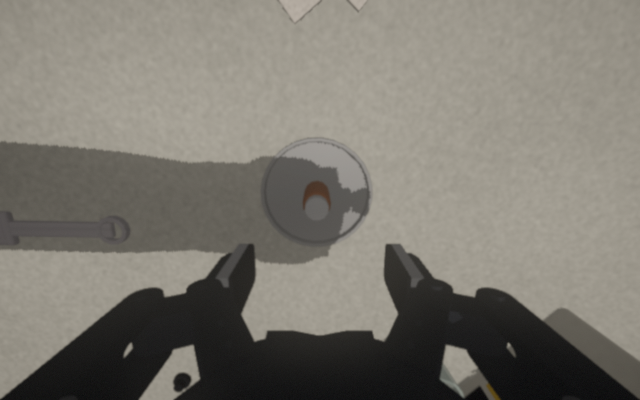

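The vial stands in the dish centre at (317,195), its top at 66 mm (62 + 4). Next is the short column, with jaws turned to world x.

{"fn": "apply_moves", "kwargs": {"rows": [[[4, -4, 40, 0.14, -0.004, -0.01, 1], [8, -8, 85, 0.28, -0.004, -0.01, 1], [12, -13, 130, 0.42, -0.004, -0.01, 1], [16, -18, 175, 0.56, -0.004, -0.01, 1], [21, -23, 215, 0.7, -0.004, -0.01, 1], [21, -23.6, 229.6, 0.717, -0.004, -0.01, 1], [21, -23.6, 229.6, 0.717, -0.004, -0.01, 1], [21, -23.6, 229.6, 0.717, -0.004, -0.01, 1]]]}}

```text
time: 19.3
ee_pos: [0.6263, 0.1939, 0.1269]
tcp_rot: [-58.2, 89.7, -148.1]
wrist_force: [0.2, -0.3, -0.1]
opening: 0.0853
```

```bash
python3 - <<'E'
from h import *
p=shot("wrist","q_wrist.png")
W=cloud(p).reshape(-1,3)
s=W[np.all((W>(.58,.13,.009))&(W<(.68,.26,.03)),axis=1)]
r=cv2.minAreaRect(s[:,:2].astype(np.float32))
print(len(s),s.mean(0),r)
print(rel((.6275,.194,.003),0)); print(get_obs()["q"].round(1))
E
```

```text
1188 [0.62676954 0.19434154 0.01419421] ((0.6271276473999023, 0.19268010556697845), (0.07539349794387817, 0.01780042238533497), 89.6148910522461)
(array([124.2,   1.7,   0.2]), array([0.002, 0.002, 0.003]))
[ 1.730e+01  1.910e+01  1.500e+01  8.620e+01 -1.000e-01  1.071e+02]
```

View pics/q_wrist.png

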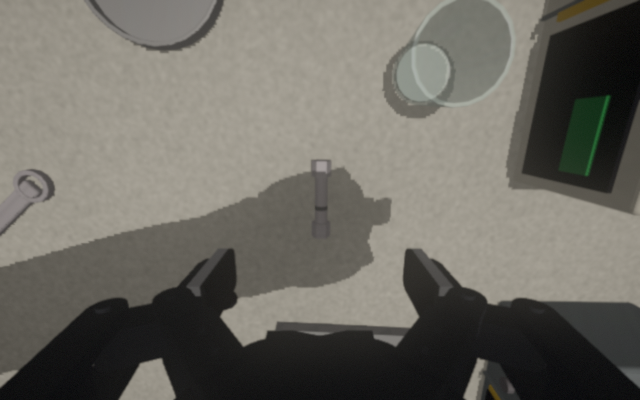

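The short column is centred between the jaws, nuts at (320,167) and (320,230). Descend and close.

{"fn": "apply_moves", "kwargs": {"rows": [[[40, 1, 0, 0, 0.002, 0.003, 1], [80, 1, 0, 0, 0.002, 0.003, 1], [110, 1, 0, 0, 0.002, 0.003, 1], [123, 1, 0.3, 0, 0.002, 0.003, 1], [123, 1, 0.3, 0, 0.002, 0.003, 1], [123, 1, 0.3, 0, 0.002, 0.003, 0], [123, 1, 0.3, 0, 0.002, 0.003, 0], [123, 1, 0.3, 0, 0.002, 0.003, 0], [123, 1, 0.3, 0, 0.002, 0.003, 0], [123, 1, 0.3, 0, 0.002, 0.003, 0], [123, 1, 0.3, 0, 0.002, 0.003, 0], [123, 1, 0.3, 0, 0.002, 0.003, 0], [123, 1, 0.3, 0, 0.002, 0.003, 0]]], "newtons": 60}}

```text
time: 20.65
ee_pos: [0.6272, 0.1939, 0.005]
tcp_rot: [93.6, 90.0, 3.7]
wrist_force: [-0.5, -0.3, 5.6]
opening: 0.0092
```

{"fn": "apply_moves", "kwargs": {"rows": [[[-20, 0, 0, 0, 0, 0, 0], [-55, 0, 0, 0, 0, 0, 0], [-90, 0, 0, 0, 0, 0, 0], [-110, 0, 0, 0, 0, 0, 0], [-110, 0, 0, 0, 0, 0, 0]]]}}

```text
time: 21.15
ee_pos: [0.6285, 0.1943, 0.1184]
tcp_rot: [105.1, 89.7, 15.3]
wrist_force: [0.6, -0.5, -1.2]
opening: 0.0091
```

```bash
python3 - <<'E'
from h import *
p=shot("side","r_side.png",(240,90,360,210),5)
W=cloud(p).reshape(-1,3)
p2=shot("wrist","r_wrist.png")
P,M=tcp()
W=(cloud(p2).reshape(-1,3)-P)@M
s=W[(W[:,0]>-.02)&(W[:,0]<.012)&(abs(W[:,1])<.009)&(abs(W[:,2])<.06)]
print(np.percentile(s,[0,5,50,95,100],axis=0).round(4))
E
```

```text
[[-0.0199 -0.009  -0.0372]
 [-0.0141 -0.007  -0.0366]
 [-0.0112 -0.0001 -0.0106]
 [-0.0067  0.0069  0.034 ]
 [ 0.0013  0.009   0.0385]]
```

View pics/r_side.png

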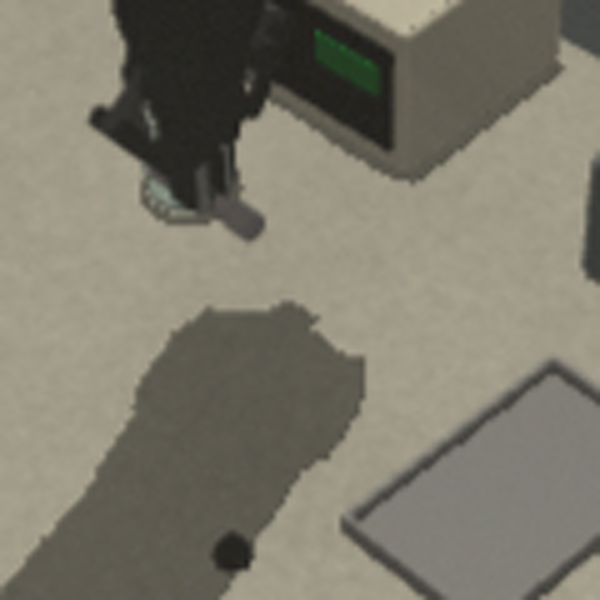

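View pics/r_wrist.png

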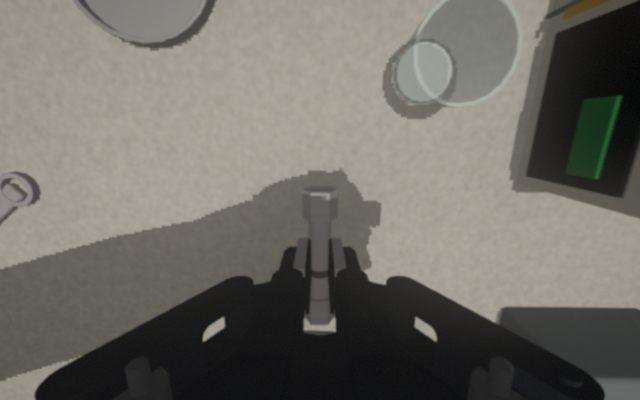

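The short column is held mid-tube, nuts at (320,205) and (320,323) in the wrist view, ±38 mm about the grip. I check its tilt and plan the placing.

```bash
python3 - <<'E'
from h import *
p2=cams.camera("wrist")
P,M=tcp()
W=(cloud(p2).reshape(-1,3)-P)@M
for lo,hi in((-.036,-.024),(-.02,-.012),(.012,.02),(.025,.036)):
    s=W[(W[:,0]>-.02)&(W[:,0]<.012)&(abs(W[:,1])<.004)&(W[:,2]>lo)&(W[:,2]<hi)]
    print(lo,len(s),np.percentile(s[:,0],[10,50,90]).round(4))
print(rel((.6625,.0134,.1184),87.3));print(rel((.6625,.0134,.03),87.3))
E
```

```text
-0.036 375 [-0.0133 -0.0126 -0.0118]
-0.02 230 [-0.0109 -0.01   -0.0092]
0.012 199 [-0.0112 -0.01   -0.009 ]
0.025 262 [-0.0133 -0.0126 -0.0119]
(array([ -5. ,  35.5, 180.4]), array([-1.522e+00, -0.000e+00,  1.000e-03]))
(array([ 83.4,  35.6, 180.4]), array([-1.522e+00, -0.000e+00,  1.000e-03]))
```

The column is level, with both nuts 12.6 mm behind the TCP. I carry it to the tray, turning as it goes.

{"fn": "apply_moves", "kwargs": {"rows": [[[-5, 1, 8, -0.08, 0, 0, 0], [-5, 3, 20, -0.18, 0, 0, 0], [-5, 5, 34, -0.3, 0, 0, 0], [-5, 8, 50, -0.42, 0, 0, 0], [-5, 11, 66, -0.54, 0, 0, 0], [-5, 14, 82, -0.66, 0, 0, 0], [-5, 18, 98, -0.78, 0, 0, 0], [-5, 21, 114, -0.9, 0, 0, 0], [-5, 24, 130, -1.02, 0, 0, 0], [-5, 27, 146, -1.14, 0, 0, 0], [-5, 30, 160, -1.26, 0, 0, 0], [-5, 33, 172, -1.38, 0, 0, 0], [-5, 35, 179, -1.48, 0, 0, 0], [-5, 35.5, 180.4, -1.522, 0, 0, 0], [20, 35.5, 180.4, -1.522, 0, 0, 0], [50, 35.5, 180.4, -1.522, 0, 0, 0], [75, 35.5, 180.4, -1.522, 0, 0, 0], [83, 35.5, 180.4, -1.522, 0, 0, 0], [83, 35.5, 180.4, -1.522, 0, 0, 0], [83, 35.5, 180.4, -1.522, 0, 0, 0]]]}}

```text
time: 23.3
ee_pos: [0.6626, 0.0134, 0.031]
tcp_rot: [-138.5, 89.9, -141.1]
wrist_force: [-0.1, -0.6, -0.0]
opening: 0.0092
```

```bash
python3 - <<'E'
from h import *
p=shot("side","s_side.png",(290,140,410,240),5)
p2=shot("wrist","s_wrist.png")
print(get_obs()["q"].round(1),rel((.6625,.0134,.0085),87.3))
E
```

```text
[ 1.2 21.   7.  75.9 -0.   3.8] (array([23.4, -0. , -0.7]), array([0.001, 0.001, 0.001]))
```

View pics/s_side.png

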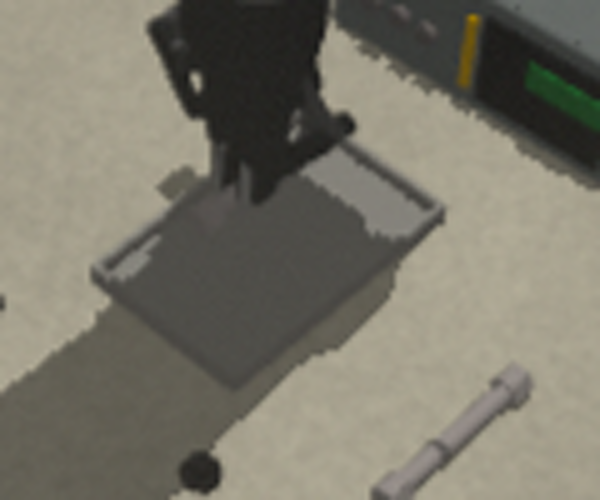

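View pics/s_wrist.png

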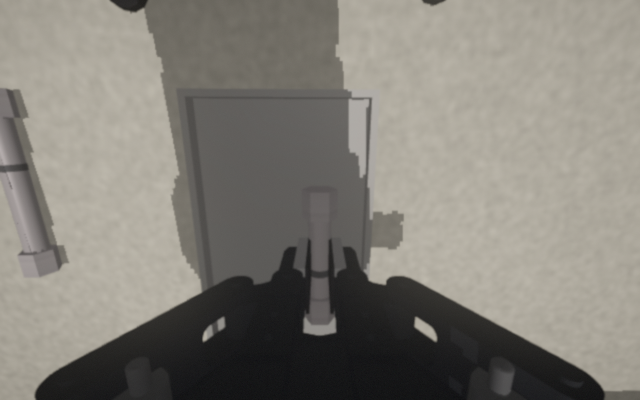

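The column hangs parallel to the tray sides: nuts (320,205) and (320,323), walls at x≈190 and x≈372. I lower it and open only a little because the wall is near.

{"fn": "apply_moves", "kwargs": {"rows": [[[12, 0, -0.7, 0, 0, 0, 0], [18, 0, -0.7, 0, 0, 0, 0], [21, 0, -0.7, 0, 0, 0, 0], [22.5, 0, -0.7, 0, 0, 0, 0], [23, 0, -0.7, 0, 0, 0, 0], [23, 0, -0.7, 0, 0, 0, 0]]]}}

```text
time: 24.0
ee_pos: [0.6627, 0.0134, 0.0091]
tcp_rot: [-17.5, 89.9, -20.2]
wrist_force: [-0.2, 0.6, -0.4]
opening: 0.0091
```

{"fn": "apply_moves", "kwargs": {"rows": [[[0, 0, 0, 0, 0, 0, 0.18], [0, 0, 0, 0, 0, 0, 0.22], [0, 0, 0, 0, 0, 0, 0.24], [0, 0, 0, 0, 0, 0, 0.24], [-15, 0, 0, 0, 0, 0, 0.24], [-35, 0, 0, 0, 0, 0, 0.24], [-70, 0, 0, 0, 0, 0, 0.5], [-110, 0, 0, 0, 0, 0, 1], [-110, 0, 0, 0, 0, 0, 1]]]}}

```text
time: 24.9
ee_pos: [0.665, 0.0135, 0.1271]
tcp_rot: [1.1, 89.4, -1.6]
wrist_force: [0.1, -0.1, 0.5]
opening: 0.0635
```

```bash
python3 - <<'E'
from h import *
p=shot("wrist","t_wrist.png")
W=cloud(p).reshape(-1,3)
s=W[np.all((W>(.60,-.03,.011))&(W<(.73,.036,.05)),axis=1)]
r=cv2.minAreaRect(s[:,:2].astype(np.float32))
print(len(s),s.mean(0),s[:,2].max(),r)
print(rel((.6245,-.164,.125),86.5))
E
```

```text
1246 [0.66139209 0.01307765 0.0180556 ] 0.022204716575551398 ((0.6631479859352112, 0.013157826848328114), (0.01770150661468506, 0.07587619870901108), 86.80001831054688)
(array([  -1.3, -179.2,  -31.4]), array([ 0.014,  0.008, -0.   ]))
```

View pics/t_wrist.png

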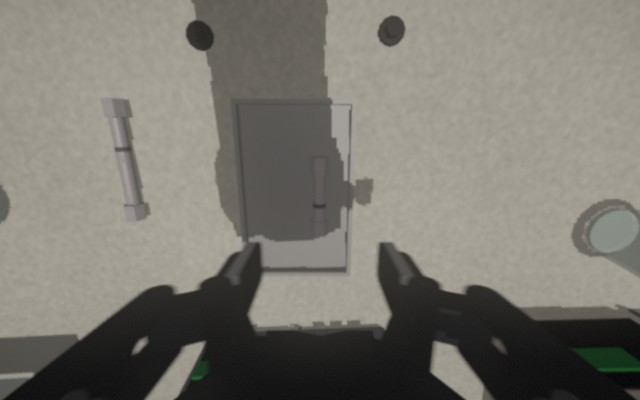

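The short column lies in the tray, (319,160) to (319,235), at (0.663,0.013) with nut tops at about 20 mm. Now the long column at (125,160).

{"fn": "apply_moves", "kwargs": {"rows": [[[-1, -35, -6, 0.01, 0.008, 0, 1], [-1, -80, -14, 0.01, 0.008, 0, 1], [-1, -125, -22, 0.01, 0.008, 0, 1], [-1, -165, -29, 0.01, 0.008, 0, 1], [-1, -179, -31.4, 0.014, 0.008, 0, 1], [-1, -179, -31.4, 0.014, 0.008, 0, 1], [-1, -179, -31.4, 0.014, 0.008, 0, 1]]]}}

```text
time: 25.65
ee_pos: [0.6246, -0.1633, 0.1245]
tcp_rot: [107.5, 90.0, 104.0]
wrist_force: [0.3, 0.0, -0.1]
opening: 0.0854
```

```bash
python3 - <<'E'
from h import *
p=shot("wrist","u_wrist.png")
W=cloud(p).reshape(-1,3)
s=W[np.all((W>(.55,-.21,.009))&(W<(.70,-.12,.03)),axis=1)]
r=cv2.minAreaRect(s[:,:2].astype(np.float32))
print(len(s),s.mean(0),r)
P,M=tcp();print(P,get_obs()["q"].round(1))
print(rel((.624,-.163,.005),86.5))
E
```

```text
1669 [ 0.61916066 -0.16398064  0.01401138] ((0.6224760413169861, -0.16444315016269684), (0.018232451751828194, 0.111092709004879), 86.9416732788086)
[ 0.62473641 -0.16272169  0.12454109] [-14.6  17.4  12.7  85.3   0.  -11.2]
(array([119.5,  -0.4,  -0.7]), array([ 0.001, -0.   , -0.001]))
```

View pics/u_wrist.png

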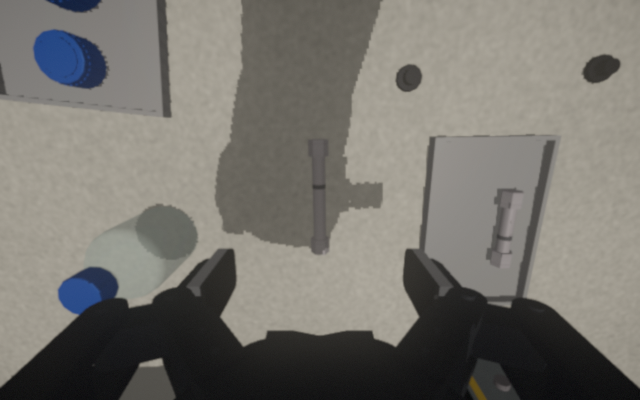

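The long column is centred between the jaws at (318,195), with the bottle well to the left and the tray to the right. Descend and grip.

{"fn": "apply_moves", "kwargs": {"rows": [[[40, -0.8, -0.8, 0, 0, 0, 1], [80, -0.8, -0.8, 0, 0, 0, 1], [108, -0.8, -0.8, 0, 0, 0, 1], [120, -0.8, -0.8, 0, 0, 0, 1], [120, -0.8, -0.8, 0, 0, 0, 1], [120, -0.8, -0.8, 0, 0, 0, 0], [120, -0.8, -0.8, 0, 0, 0, 0], [120, -0.8, -0.8, 0, 0, 0, 0], [120, -0.8, -0.8, 0, 0, 0, 0], [120, -0.8, -0.8, 0, 0, 0, 0], [120, -0.8, -0.8, 0, 0, 0, 0], [120, -0.8, -0.8, 0, 0, 0, 0], [120, -0.8, -0.8, 0, 0, 0, 0]]], "newtons": 60}}

```text
time: 27.0
ee_pos: [0.6242, -0.1636, 0.0053]
tcp_rot: [15.9, 89.9, 12.4]
wrist_force: [-1.6, 0.4, 5.4]
opening: 0.0088
```

{"fn": "apply_moves", "kwargs": {"rows": [[[-20, 0, 0, 0, 0, 0, 0], [-55, 0, 0, 0, 0, 0, 0], [-90, 0, 0, 0, 0, 0, 0], [-110, 0, 0, 0, 0, 0, 0], [-110, 0, 0, 0, 0, 0, 0], [-110, 0, 0, 0, 0, 0, 0]]]}}

```text
time: 27.6
ee_pos: [0.624, -0.1636, 0.1146]
tcp_rot: [35.4, 90.0, 32.0]
wrist_force: [0.1, 0.5, -1.4]
opening: 0.0088
```

```bash
python3 - <<'E'
from h import *
p2=shot("wrist","v_wrist.png")
P,M=tcp()
W=(cloud(p2).reshape(-1,3)-P)@M
t=W[(W[:,0]>-.02)&(W[:,0]<.004)&(abs(W[:,1])<.009)&(abs(W[:,2])<.08)]
print("z range",np.percentile(t[:,2],[1,99]))
for lo,hi in((-.055,-.042),(-.035,-.015),(.015,.035),(.042,.055)):
    s=W[(W[:,0]>-.02)&(W[:,0]<.012)&(abs(W[:,1])<.004)&(W[:,2]>lo)&(W[:,2]<hi)]
    print(lo,len(s),np.percentile(s[:,0],[10,50,90]).round(4))
print(rel((.6605,-.0286,.12),87.3));print(rel((.6605,-.0286,.035),87.3))
E
```

```text
z range [-0.05612895  0.04418782]
-0.055 457 [-0.0129 -0.0122 -0.0113]
-0.035 602 [-0.0106 -0.0097 -0.0085]
0.015 445 [-0.0106 -0.0097 -0.0088]
0.042 44 [-0.0128 -0.0122 -0.0116]
(array([ -6.3, 136.8,  28.8]), array([-0.013, -0.001, -0.001]))
(array([ 78.7, 136.8,  28.9]), array([-0.013, -0.001, -0.001]))
```

View pics/v_wrist.png

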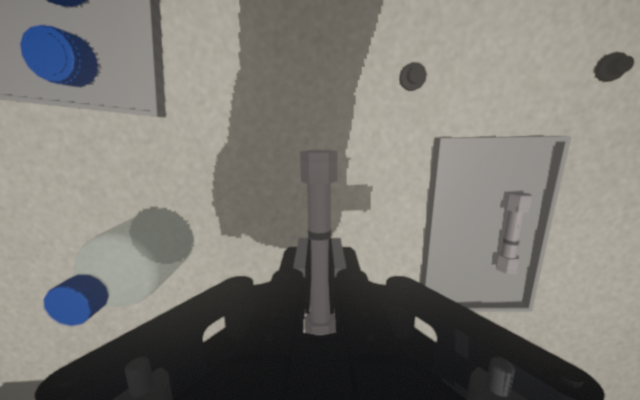

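The long column is level and held mid-tube, nuts at (320,165) and (320,322). I carry it over the tray.

{"fn": "apply_moves", "kwargs": {"rows": [[[-6, 12, 3, -0.013, 0, 0, 0], [-6, 32, 7, -0.013, 0, 0, 0], [-6, 58, 12, -0.013, 0, 0, 0], [-6, 84, 18, -0.013, 0, 0, 0], [-6, 108, 23, -0.013, 0, 0, 0], [-6, 126, 27, -0.013, 0, 0, 0], [-6, 136, 29, -0.013, 0, 0, 0], [10, 137, 29, -0.013, 0, 0, 0], [40, 137, 29, -0.013, 0, 0, 0], [68, 137, 29, -0.013, 0, 0, 0], [79, 137, 29, -0.013, 0, 0, 0], [79, 137, 29, -0.013, 0, 0, 0], [79, 137, 29, -0.013, 0, 0, 0]]]}}

```text
time: 28.95
ee_pos: [0.6611, -0.0286, 0.0359]
tcp_rot: [92.3, 90.0, 89.7]
wrist_force: [0.1, -0.1, -0.7]
opening: 0.0095
```

```bash
python3 - <<'E'
from h import *
p2=shot("wrist","w_wrist.png")
print(rel((.6605,-.0286,.0085),87.3))
E
```

```text
(array([28. , -0.1, -1. ]), array([ 0.   ,  0.001, -0.001]))
```

View pics/w_wrist.png

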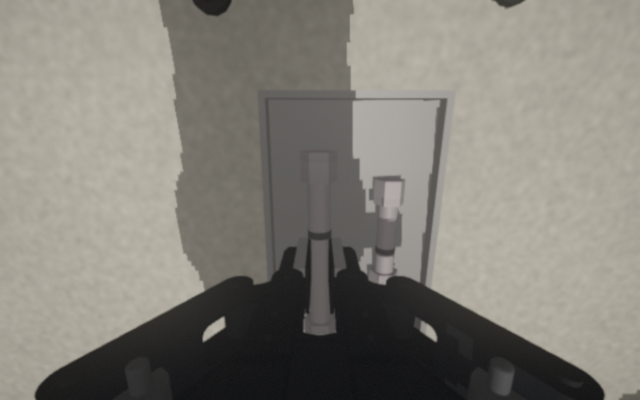

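The long column is parallel to the short one, inside the walls, with a visible gap (340 to 370 px). Lower and release with a small opening.

{"fn": "apply_moves", "kwargs": {"rows": [[[14, 0, -0.8, 0, 0, 0, 0], [21, 0, -0.8, 0, 0, 0, 0], [25, 0, -0.8, 0, 0, 0, 0], [27, 0, -0.8, 0, 0, 0, 0], [27.7, 0, -0.8, 0, 0, 0, 0], [27.7, 0, -0.8, 0, 0, 0, 0], [27.7, 0, -0.8, 0, 0, 0, 0]]]}}

```text
time: 29.7
ee_pos: [0.6607, -0.0285, 0.0093]
tcp_rot: [23.6, 89.9, 20.9]
wrist_force: [-3.7, 0.7, 5.0]
opening: 0.009
```

{"fn": "apply_moves", "kwargs": {"rows": [[[0, 0, 0, 0, 0, 0, 0.18], [0, 0, 0, 0, 0, 0, 0.22], [0, 0, 0, 0, 0, 0, 0.24], [0, 0, 0, 0, 0, 0, 0.24], [-15, 0, 0, 0, 0, 0, 0.24], [-35, 0, 0, 0, 0, 0, 0.24], [-70, 0, 0, 0, 0, 0, 0.4], [-110, 0, 0, 0, 0, 0, 0.5], [-110, -10, -40, 0, 0, 0, 0.5], [-110, -30, -90, 0, 0, 0, 0.5], [-110, -30, -140, 0, 0, 0, 0.5], [-110, -30, -140, 0, 0, 0, 0.5], [-110, -30, -140, 0, 0, 0, 0.5]]]}}

```text
time: 31.0
ee_pos: [0.5188, -0.0521, 0.1208]
tcp_rot: [7.1, 89.8, 4.4]
wrist_force: [0.9, -1.0, -0.1]
opening: 0.0423
```

```bash
python3 - <<'E'
from h import *
p=shot("top","x_top.png");shot("side","x_side.png")
pw=shot("wrist","x_wrist.png")
Wt=cloud(p).reshape(-1,3);Ww=cloud(pw).reshape(-1,3)
for nm,W in(("top",Wt),("wrist",Ww)):
  for n,lo,hi in(("short",(.60,-.004,.012),(.73,.035,.03)),("long",(.59,-.05,.012),(.73,-.012,.03)),("bottle",(.6,-.37,.03),(.72,-.25,.2)),("vialtop",(.45,.34,.058),(.54,.43,.08)),("purple",(.37,-.12,.05),(.44,-.06,.08)),("large",(.39,-.40,.02),(.467,-.29,.05)),("small",(.472,-.41,.02),(.54,-.31,.05))):
    s=W[np.all((W>lo)&(W<hi),axis=1)]
    if len(s)<8: continue
    r=cv2.minAreaRect(s[:,:2].astype(np.float32)); print(nm,n,len(s),np.round(r[0],4),np.round(r[1],4),round(r[2],1),np.percentile(s[:,2],[5,50,95]).round(4))
    # plane tilt on upper points
E
```

```text
top short 121 [0.6643 0.0149] [0.0163 0.075 ] 86.9 [0.0138 0.0185 0.0223]
top bottle 568 [ 0.6521 -0.3126] [0.0589 0.0548] 34.0 [0.0414 0.0777 0.1116]
top vialtop 74 [0.4923 0.3817] [0.0221 0.0186] 57.7 [0.0599 0.0666 0.0696]
top large 351 [ 0.4323 -0.3421] [0.0502 0.0505] 0.0 [0.0263 0.0303 0.0331]
top small 190 [ 0.4945 -0.3515] [0.0359 0.0364] 47.4 [0.0238 0.0288 0.0313]
wrist long 656 [ 0.6319 -0.0276] [0.0174 0.0572] 89.2 [0.0139 0.0178 0.021 ]
wrist bottle 3828 [ 0.6324 -0.3082] [0.0528 0.0221] 58.6 [0.0332 0.0612 0.084 ]
wrist purple 1073 [ 0.4056 -0.0903] [0.0209 0.0217] 82.2 [0.0527 0.0624 0.0637]
```

View pics/x_top.png

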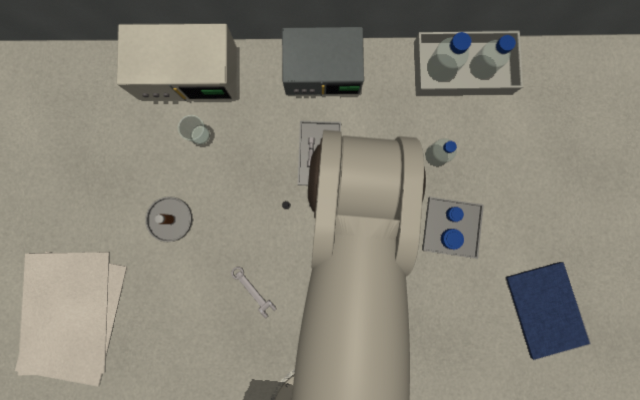

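View pics/x_side.png

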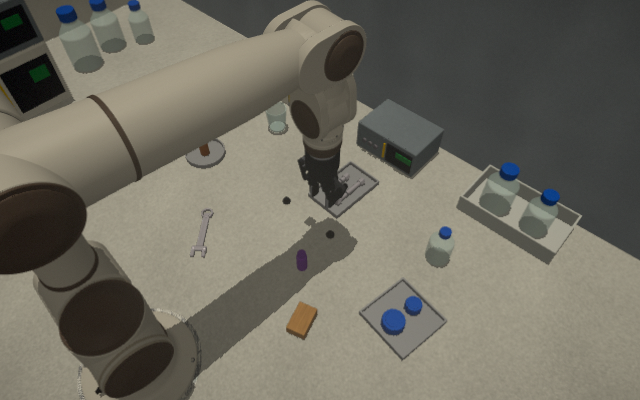

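View pics/x_wrist.png

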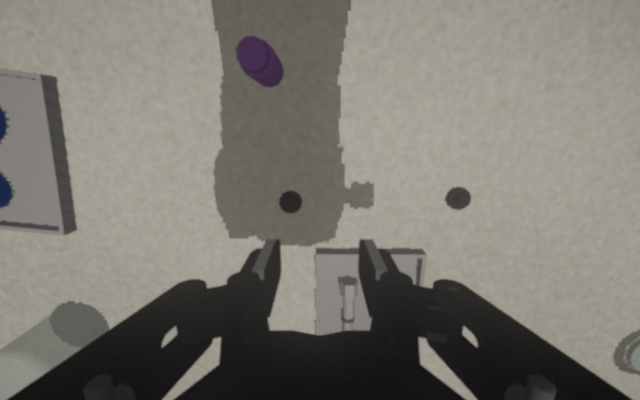

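Caps, vial and bottle look right, but the arm hides the long column. I draw back for a clear view of the tray.

{"fn": "apply_moves", "kwargs": {"rows": [[[-40, 20, -30, 0, 0, 0, 0.5], [-80, 60, -60, 0, 0, 0, 0.5], [-110, 100, -90, 0, 0, 0, 0.5], [-110, 145, -110, 0, 0, 0, 0.5], [-110, 190, -130, 0, 0, 0, 0.5], [-110, 235, -150, 0, 0, 0, 0.5], [-110, 280, -150, 0, 0, 0, 0.5], [-110, 280, -150, 0, 0, 0, 0.5], [-110, 280, -150, 0, 0, 0, 0.5], [-110, 280, -150, 0, 0, 0, 0.5]]]}}

```text
time: 32.15
ee_pos: [0.3842, 0.2347, 0.2295]
tcp_rot: [-4.4, 89.9, -7.1]
wrist_force: [-0.4, -0.3, 0.2]
opening: 0.043
```

```bash
python3 - <<'E'
from h import *
p=shot("top","y_top.png",(280,100,500,270),3.5)
Wt=cloud(p).reshape(-1,3)
a=np.radians(-2.7);Rt=np.array([[np.cos(a),-np.sin(a)],[np.sin(a),np.cos(a)]])
for nm,W in(("top",Wt),):
  for n,lo,hi in(("short",(.60,-.004,.012),(.73,.035,.03)),("long",(.59,-.047,.0125),(.73,-.012,.03)),("bottle",(.6,-.37,.03),(.72,-.25,.2)),("vialtop",(.45,.34,.060),(.54,.43,.08)),("purple",(.37,-.12,.05),(.44,-.06,.08)),("large",(.39,-.40,.025),(.467,-.29,.05)),("small",(.472,-.41,.023),(.54,-.31,.05))):
    s=W[np.all((W>lo)&(W<hi),axis=1)]
    if len(s)<8: print(n,len(s));continue
    r=cv2.minAreaRect(s[:,:2].astype(np.float32)); A=np.c_[s[:,:2]-s[:,:2].mean(0),np.ones(len(s))];k=np.linalg.lstsq(A,s[:,2],rcond=None)[0]
    print(n,len(s),np.round(r[0],4),np.round(r[1],4),round(r[2],1),np.percentile(s[:,2],[5,50,95]).round(4),"slope deg",np.degrees(k[:2]).round(1),"in oblong",(Rt.T@(np.array(r[0])-[.6615,-.0076])).round(3))
print(get_obs()["time"],get_obs()["ee_pos"])
E
```

```text
short 158 [0.6644 0.0149] [0.0163 0.0749] 86.9 [0.014  0.0186 0.022 ] slope deg [-0.5 -2.6] in oblong [0.002 0.023]
long 217 [ 0.6611 -0.0268] [0.016  0.1105] 87.6 [0.0135 0.0179 0.0223] slope deg [ 0.1 -3.6] in oblong [ 0.    -0.019]
bottle 575 [ 0.6522 -0.3125] [0.0587 0.0547] 33.7 [0.0389 0.0783 0.1114] slope deg [ 26.1 -48.8] in oblong [ 0.005 -0.305]
vialtop 70 [0.4911 0.3811] [0.0208 0.0206] 37.5 [0.0625 0.0668 0.0692] slope deg [-7.6  5.3] in oblong [-0.189  0.38 ]
purple 65 [ 0.4056 -0.0886] [0.0191 0.0193] 89.8 [0.0538 0.0619 0.0639] slope deg [-6.6 -8.9] in oblong [-0.252 -0.093]
large 340 [ 0.4323 -0.3419] [0.0505 0.0501] 89.1 [0.0273 0.0306 0.033 ] slope deg [-0.2 -0.5] in oblong [-0.213 -0.345]
small 178 [ 0.4935 -0.3513] [0.0353 0.037 ] 44.5 [0.0254 0.0283 0.0309] slope deg [ 0.1 -2.3] in oblong [-0.152 -0.351]
32.2 [0.38422937 0.23417327 0.22965762]
```

View pics/y_top.png

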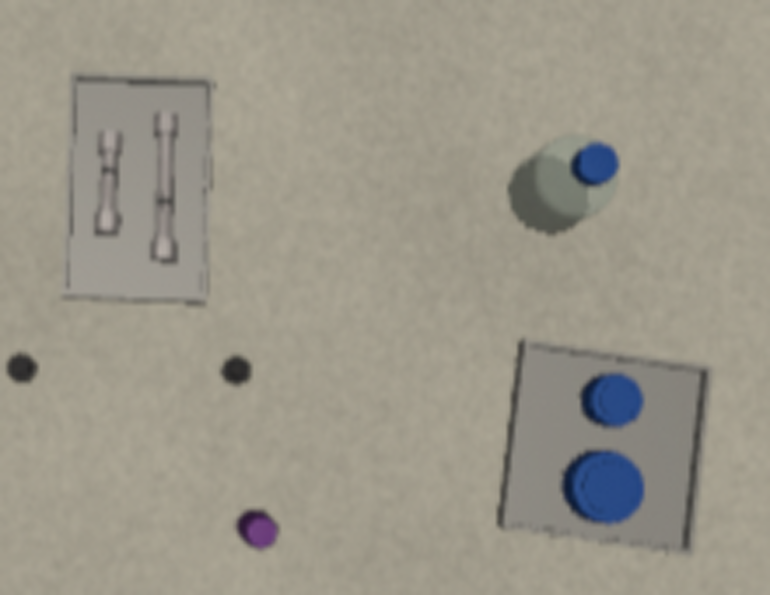

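Both columns lie in the oblong tray, crop (108,182) and (165,187), and the caps in the square tray at (612,400) and (603,487). The bottle is unmoved. The slope fit on the tiny vial top is unreliable, since the untouched purple vial reads the same, so I take one last look at the dish.

```bash
python3 - <<'E'
from h import *
p=shot("top","z_top.png",(130,180,210,260),7)
# predicted outline of an upright vial at the measured top
c=np.array([.4918,.3813]); print(proj(p,[[*c,.004],[*c,.066]]).round(1), ((proj(p,[[*c,.004],[*c,.066]])-[130,180])*7).round())
E
```

```text
[[169.6 219.4]
 [159.2 218.9]] [[277. 276.]
 [204. 273.]]
```

View pics/z_top.png

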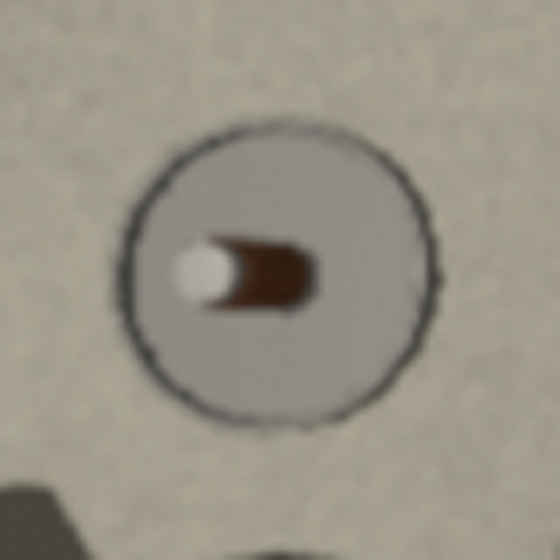

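The vial's cap at (206,272) and base near (280,275) match the projection of an upright vial, (204,273) and (277,276). I hand the job in.

```bash
python3 - <<'E'
from workcell import bot
print(bot.job_done())
E
```

```text
the job is handed in; nothing more can be done
None
```

I put all five things in their places and handed the job in at about 32 s of the 120 s allowed. No verdict was reported. Each thing was lowered to the floor before release, the bottle was left standing, and the purple look-alike was not touched.

Last checks, from the top camera:

| Thing | Where it is | What the check showed |
|---|---|---|
| Long column | oblong tray, about (0, -19 mm) from its centre | nut tops at about 20 mm, level along its length (0.1°) |
| Short column | oblong tray, about (2, +23 mm) | nut tops at about 20 mm, level along its length (0.5°) |
| Large cap | square tray | flat, top at 30.6 mm |
| Small cap | square tray, beside the large cap | flat within about 2°, top at 28.3 mm |
| Vial | centre of the round dish | top at 66.8 mm, cap and base pixels match an upright vial |

- **Disagreement:** A plane fit on the small vial top read 5–8° of tilt. I put this down to depth noise, because the untouched purple vial read about the same and the projection check agreed with upright.
- **Offset between cameras:** The top camera placed the caps up to about 3 mm from where the wrist camera did. That is slightly more than the stated 2 mm calibration error, but well inside the limits.

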